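# Pack the bar caddy

## Robot

A 6-joint arm with a two-finger parallel gripper is mounted at the origin on a cart in front of the work surface, level with it; the furniture and walls round the work are solid. World frame = base frame: x ahead of the robot, y to its left, z up, the work surface at z = 0. Lengths are in m, angles in rad, forces in N, time in s.
With the tool pointing down it reaches from about 0.375 to 0.975 m from the base axis. Payload 3.8 kg.
Tool frame: the origin (TCP) lies on the centre line of the jaws, within the pads' length; the fingertips stand 14 mm ahead of it and the grasp point (between the pads) lies 5 mm behind it (bot.finger_overhang is the distance from the TCP to the fingertips, in m); y points along the fingers, x is the direction in which the jaws open and shut, and the axes are right-handed (so a half turn about y gives the same grasp; the last joint's range is limited). The gripper opens to 85 mm and grips with 20 to 120 N. Pads are 22 mm wide; open, the fingers measure 114 mm over their backs; the gripper's body (76 mm by 85 mm) begins 54 mm behind the grasp point. The pads swing forward as they close: fully open they stand 13 mm farther back than shut.
Start: joints at [-1.352, 0.264, 1.604, -0, 1.274, -0.037], TCP at [0.171, -0.653, 0.245] pointing down, gripper open.
Joint ranges: [-2.63, 2.63], [-0.94, 2.18], [0.31, 2.57], [-1.31, 4.45], [0, 2.66], [-2.55, 2.55]. Speed limits (rad/s): [2.57, 2.57, 3.14, 3.14, 3.14, 3.14].

## Interface

Orientations are given as a rotation vector (axis times angle).
In Python, from workcell import readout, read_camera, bot, spotter gives the robot as it stands.
- The arm moves only by the tool jog_arm, never from a script. Its argument "increments" is a list of rows, each a list of 7 numbers: the shift along the tool's x, y, z in m, then the turn, a rotation vector about the tool's x, y, z in rad, then the opening, from 0 (shut) to 1 (fully open). A call has 1 to 10 rows; each row shifts and turns the pose as measured when the row begins, along the tool's axes as they then stand; what a row does not reach is not made up. A row lasts 1/8 s, in which the tool goes at most 62.5 mm and 10.7 degrees, less where a joint would pass 70% of its speed; a pose out of reach is approached as far as the arm can. A call with a gripper value outside its range is refused whole. The fingers move at their own pace and stop on an object; "force" is the grip in N (left out, the last holds). Time passes only in rows, so rows that do not move let the fingers close. It gives the time, the measured TCP pose, the force and the opening at its end, in the units of the state.
- readout.read_state(): the state, without advancing time (a new reading comes with each control period).
- read_camera(name): name is "scene" or "top" or "wrist"; returns a dict with "img" (480x640x3 uint8, blue, green, red), "range_z" (480x640 float32, m along the optical axis (not along the pixel's ray), 0 where there is no reading), "fx", "fy", "cx", "cy" (pixels), "world_from_camera" (4x4, takes a point from camera to world coordinates). Camera axes: x right, y down, z forward; pixel columns grow to the right and rows downward; lengths in m; the calibration is good to about 2 mm. A picture is of the moment at which its call begins.
- bot.finish_job(): hands the job in, once; it reports no verdict.
Trained networks look in a picture, given as the dict that the camera call returned (one of the last four; its "shot" number tells which), for a name from the list of things; names that differ only in an ending like _2 or _b are one class to them, and where a whole thing is asked for, a point or a joint stands for the part that bears it (a point fixed in the world has none). Each returns a list of dicts, best first, with "p" (0 to 1); they miss things now and then, are a little off and sometimes report something else, mostly with a low value. They report only what shows in the picture. A call takes as long as a camera call. They do not tell look-alikes from the thing itself.
- spotter.masks_of(picture, thing): "mask" (480x640 bool, what is visible of it) and "location" ([column, row] in pixels, amid what is visible of it).
- spotter.spot_point(picture, thing): "location" ([column, row] in pixels: a listed point, or the origin of a listed thing).
The state is a dict: "time": time; "q": joint angles; "joint_vel": joint speeds; "joint_torque": joint torques, N m; "tool_pos": TCP position; "tcp_rot": TCP orientation; "wrist_force": force on the tool from outside, world axes, zero at the start; "torque": the same for the moment, N m; "width": opening from 0.0 (shut) to 1.0 (fully open).
Only numpy, scipy, OpenCV 4.12 (cv2) and the standard library are available. Lean on these libraries where they do the work, as an engineer would, in place of code of your own. Each camera call takes 0.05 s, during which the arm holds its last target. There are 200 camera calls.

## Task

Pack the bar caddy for the evening. First lay the marker flat and lengthwise in the grey-lined middle bay and the corkscrew that lies near the tins likewise in the blue-lined right bay; then stack all the closed tins that are there in one column centred on the cork platform, square with the caddy and flush one on another, the biggest at the bottom, each next smaller one above and the round tin, if there is one, on top. Leave the jar, glass, tape, jigger and bottle where they stand.

Things in the scene. Friction and masses are not known exactly. Their poses are not given: they have to be found in the camera images.
- caddy: low wooden bar caddy standing fixed on the worktop, 153 (x) x 231 (y) x 14 mm high; origin at the centre of its underside, x points away from the robot. Seen from the robot it has a raised flat platform with a cork pad at the left (+y), a bay lined in grey in the middle and a shorter bay lined in blue at the right (-y); bay walls are 4 mm thick and rise 10 mm above the bay floors
- platform (a point): centre of the platform's top face, 14 mm above the worktop (a dark cross on the cork pad marks it); the platform is 153 x 99 mm; axes as the caddy's
- marker_bay (a point): centre of the floor of the grey-lined middle bay, 4 mm above the worktop; the bay is 145 (x) x 60 (y) mm inside; axes as the caddy's
- corkscrew_bay (a point): centre of the floor of the blue-lined right bay, 4 mm above the worktop; the bay is 122 (x) x 60 (y) mm inside; axes as the caddy's
- marker: black and white marker pen lying down, 14 x 137 x 14 mm, long along its y; origin at the centre of its underside. It goes in the grey middle bay
- corkscrew: waiter's corkscrew, folded, dark, lying down, 14 x 112 x 18 mm, long along its y; origin at the centre of its underside. It goes in the blue right bay. (A second one lying far left among the bottles, out of reach, is not meant)
- blue_tin: closed blue oblong tin, 112 (x) x 56 (y) x 38 mm high, number 1 in size of the six (1 is the biggest); origin at the centre of its underside, flat lid. May be absent
- green_tin: closed green oblong tin, 103 (x) x 54 (y) x 38 mm high, number 2 in size of the six (1 is the biggest); origin at the centre of its underside, flat lid. May be absent
- yellow_tin: closed yellow oblong tin, 94 (x) x 52 (y) x 38 mm high, number 3 in size of the six (1 is the biggest); origin at the centre of its underside, flat lid. May be absent
- red_tin: closed red oblong tin, 85 (x) x 50 (y) x 38 mm high, number 4 in size of the six (1 is the biggest); origin at the centre of its underside, flat lid. May be absent
- white_tin: closed white oblong tin, 76 (x) x 48 (y) x 38 mm high, number 5 in size of the six (1 is the biggest); origin at the centre of its underside, flat lid. May be absent
- nutmeg_tin: round closed tin with a pale lid and dark band, 57 mm across, 39 mm high, counts as the smallest of the six; origin at the centre of its underside. May be absent
- salt_flakes: squat jar with white lid, 65 mm across, 59 high; origin at the centre of its underside; a bystander
- shot_glass: shot glass, 48 mm across, 58 high; origin at the centre of its underside; a bystander
- tape_1: roll of tape lying flat, 96 mm across, 25 high; origin at the centre of its underside; a bystander
- jigger: copper-coloured double jigger, 45 mm across, 91 high; origin at the centre of its underside; a bystander
- bitters: brown dropper bottle, 47 mm across, 121 high; origin at the centre of its underside; a bystander
There are look-alikes about, which are no part of the job. Of the things shaped like the red_tin, the red one is meant.

How it is judged:
On the way, in this order (a step that is already met when the one before it is completed fails the run):
1. the marker lies flat in the middle bay and the corkscrew in the right bay (x of marker in the frame of marker_bay between -0.012 and 0.012 m and y of marker in the frame of marker_bay between -0.03 and 0.03 m and z of marker in the frame of marker_bay between -0.006 and 0.01 m and angle between the y axis of each of marker, corkscrew and the x axis of caddy, either way round below 0.45 rad and x of corkscrew in the frame of corkscrew_bay between -0.015 and 0.015 m and y of corkscrew in the frame of corkscrew_bay between -0.03 and 0.03 m and z of corkscrew in the frame of corkscrew_bay between -0.006 and 0.01 m), for 0.2 s.
2. all tins present stand in one column on the platform, biggest lowest (horizontal distance between each of blue_tin, green_tin, yellow_tin, red_tin, white_tin, nutmeg_tin and platform below 0.015 m and angle between each of blue_tin, green_tin, yellow_tin, red_tin, white_tin, nutmeg_tin's own z axis and vertical below 0.1 rad and linear speed of each of blue_tin, green_tin, yellow_tin, red_tin, white_tin, nutmeg_tin below 0.03 m/s and angle between the x axis of each of blue_tin, green_tin, yellow_tin, red_tin, white_tin and the x axis of caddy, either way round below 0.15 rad and height (world z) of each of blue_tin, green_tin, yellow_tin, red_tin, white_tin, nutmeg_tin above 0.008 m and z of each of green_tin, yellow_tin, red_tin, white_tin, nutmeg_tin in the frame of blue_tin above 0.03 m and z of each of yellow_tin, red_tin, white_tin, nutmeg_tin in the frame of green_tin above 0.03 m and z of each of red_tin, white_tin, nutmeg_tin in the frame of yellow_tin above 0.03 m and z of each of white_tin, nutmeg_tin in the frame of red_tin above 0.03 m and z of nutmeg_tin in the frame of white_tin above 0.03 m), for 0.2 s.
At the end, for the whole second after the job is handed in: Marker and corkscrew lie flat in their bays, within 0.45 rad of lengthwise; every tin present stands upright at rest in one column, centred within 15 mm on the platform, oblong ones within 0.15 rad of square, each above all bigger ones, the round tin on top (all of step 1 and all of step 2 and linear speed of each of marker, corkscrew below 0.03 m/s); the robot touches nothing.
It fails at once if salt_flakes is pushed more than 4 cm or knocked over (distance of salt_flakes from where it was at the start of the episode above 0.04 m or angle between salt_flakes's own z axis and vertical above 0.6 rad).
It fails at once if shot_glass is pushed more than 4 cm or knocked over (distance of shot_glass from where it was at the start of the episode above 0.04 m or angle between shot_glass's own z axis and vertical above 0.6 rad).
It fails at once if tape_1 is pushed more than 4 cm or knocked over (distance of tape_1 from where it was at the start of the episode above 0.04 m or angle between tape_1's own z axis and vertical above 0.6 rad).
It fails at once if jigger is pushed more than 4 cm or knocked over (distance of jigger from where it was at the start of the episode above 0.04 m or angle between jigger's own z axis and vertical above 0.6 rad).
It fails at once if bitters is pushed more than 4 cm or knocked over (distance of bitters from where it was at the start of the episode above 0.04 m or angle between bitters's own z axis and vertical above 0.6 rad).
Of blue_tin, green_tin, yellow_tin, red_tin, white_tin, nutmeg_tin only 4 to 6 are there at a start; the rules pass over those that are not, and their reading is None.
At some moment in a run one of marker, corkscrew, nutmeg_tin may be knocked a few centimetres aside while the robot is not near it.
Once in a run the grip may slacken for a moment while it holds something.
It also fails if it takes over 210 s, if anything falls off the work surface, if the arm or the gripper's body presses on something with over 40 N, if the wrist force passes 120 N, or if a joint passes its speed limit or range.

## Working session

There is one attempt and no reset: what is moved stays moved. The work goes in short steps, Python scripts to look and compute and a tool call to move; the robot and the scene stay as the last step left them, time stands still between calls to the robot, and variables do not carry over. Pictures are saved under pics/ and viewed, about 12 in all and at most 16, crops included, and the job is handed in when it is done.

Besides the shell and the picture viewer there is one more tool, called after "Emit:" as name([rows], argument=value, ...), one row to a line, values as JSON. jog_arm: Moves the arm, as the interface text tells. Its arguments: {"type":"object","properties":{"increments":{"type":"array"},"force":{"type":"number"}},"required":["increments"]}

```bash
mkdir -p pics; ls; python3 - <<'E'
from workcell import readout, read_camera, bot, spotter
import cv2,numpy as np
print(readout.read_state())
for n in("scene","top"):
    p=read_camera(n); cv2.imwrite(f"pics/{n}0.png",p["img"]); print(n,p["fx"],p["cx"],p["cy"],p["world_from_camera"].round(3).tolist())
E
```

```text
pics
{'time': 0.0, 'q': array([-1.35190530e+00,  2.64767904e-01,  1.60537254e+00, -5.47386637e-06,
        1.27370563e+00, -3.69140121e-02]), 'joint_vel': array([-9.79635117e-05,  1.06221043e-03, -5.47125025e-05,  3.98827972e-04,
        1.00154737e-03, -2.63157778e-04]), 'joint_torque': array([ 1.73534219e-03, -5.15111089e+01, -3.67312753e+01, -1.75572318e-04,
        1.28979731e-02, -2.00419743e-05]), 'tool_pos': array([ 0.17062647, -0.65235403,  0.24395285]), 'tcp_rot': array([-1.31792939,  1.01994229, -1.01705089]), 'wrist_force': array([-0.13955229, -0.07297471,  1.01974304]), 'torque': array([ 0.00209679,  0.01475567, -0.05568444]), 'width': 1.0022092163511396}
scene 557.1553792275789 320.3481311834707 238.36178708224384 [[-0.741, -0.283, 0.609, -0.399], [-0.671, 0.342, -0.658, 1.117], [-0.022, -0.896, -0.444, 0.693], [0.0, 0.0, 0.0, 1.0]]
top 519.3989159274333 323.87926002983033 240.48059146084694 [[-0.023, -0.981, 0.193, 0.2], [-1.0, 0.023, -0.005, 0.153], [0.001, -0.193, -0.981, 1.492], [0.0, 0.0, 0.0, 1.0]]
```

View pics/top0.png

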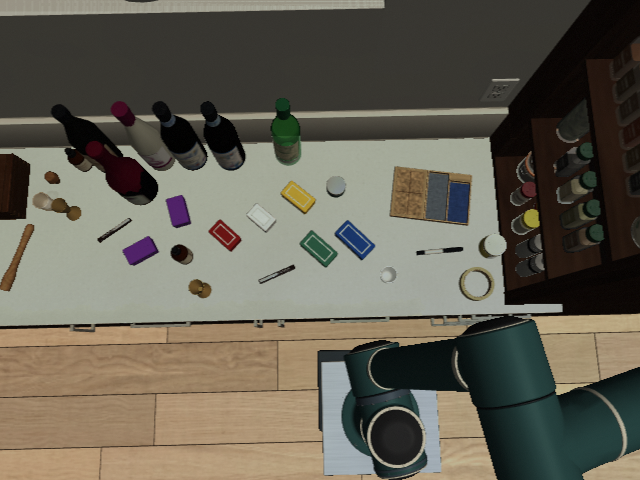

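View pics/scene0.png

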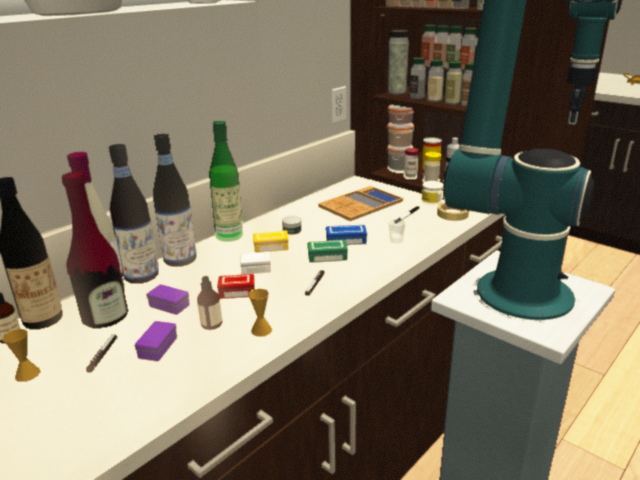

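Top view: marker at (440,251), near corkscrew at (277,274) (the decoy is at (114,229)), caddy at (431,195). Tins: blue (355,240), green (318,248), yellow (298,196), red (225,235), white (261,217), nutmeg (336,186). The purple look-alikes at (178,211) and (140,250) are not wanted.

```bash
cat > h.py <<'E'
from workcell import readout, read_camera, bot, spotter
import cv2,numpy as np
from scipy.spatial.transform import Rotation as R
def cloud(p):
    v,u=np.mgrid[0:480,0:640]; z=p["range_z"]
    c=np.stack([(u-p["cx"])/p["fx"]*z,(v-p["cy"])/p["fy"]*z,z],-1)
    T=p["world_from_camera"]; return c@T[:3,:3].T+T[:3,3]
def fit(P,m,top=.008):
    q=P[m&(P[...,2]>-.05)]; q=q[np.isfinite(q).all(1)]
    zt=np.percentile(q[:,2],90); q=q[q[:,2]>zt-top]
    (cx,cy),(a,b),t=cv2.minAreaRect((q[:,:2]*1000).astype(np.float32))
    if a<b: a,b,t=b,a,t+90
    t=(t+90)%180-90   # direction of the long axis from world x, deg
    return dict(xy=(round(cx/1000,4),round(cy/1000,4)),mm=(round(a),round(b)),yaw=round(t,1),z=round(float(zt),4))
def look(p,things,k=2):
    P=cloud(p)
    for t in things:
        for d in spotter.masks_of(p,t)[:k]:
            try: print(t,round(d["p"],2),np.round(d["location"]),fit(P,d["mask"]))
            except Exception as e: print(t,d["p"],d["location"],e)
def tool():
    s=readout.read_state(); M=R.from_rotvec(s["tcp_rot"]).as_matrix()
    print("t",round(s["time"],2),"pos",s["tool_pos"].round(4),"w",round(s["width"],3),"F",s["wrist_force"].round(1)); print("tool axes cols\n",M.round(3)); return s["tool_pos"],M
E
python3 - <<'E'
from h import *
tool()
p=read_camera("top")
look(p,["blue_tin"],7)
look(p,["marker","corkscrew"],3)
look(p,["green_tin","yellow_tin","red_tin","white_tin","nutmeg_tin","salt_flakes","shot_glass","tape_1","jigger","bitters","caddy"],1)
for t in("platform","marker_bay","corkscrew_bay"):
    P=cloud(p)
    for d in spotter.spot_point(p,t)[:1]:
        c,r=d["location"]; print(t,d["p"],c,r,P[int(round(r)),int(round(c))].round(4))
w=read_camera("wrist"); print(w["fx"]); 
s=readout.read_state(); T=np.eye(4);T[:3,:3]=R.from_rotvec(s["tcp_rot"]).as_matrix();T[:3,3]=s["tool_pos"]
print("tcp_from_cam",(np.linalg.inv(T)@w["world_from_camera"]).round(3))
cv2.imwrite("pics/crop.png",cv2.resize(p["img"][170:310,190:510],None,fx=2.5,fy=2.5,interpolation=cv2.INTER_CUBIC))
E
```

```text
t 0.1 pos [ 0.1706 -0.6524  0.244 ] w 0.999 F [ 0.8 -0.1  0.1]
tool axes cols
 [[ 0.253 -0.     0.967]
 [-0.967  0.002  0.253]
 [-0.002 -1.     0.   ]]
blue_tin 0.85 [353. 241.] {'xy': (0.3653, 0.0761), 'mm': (348, 109), 'yaw': -7.4, 'z': 0.0411}
marker 0.46 [442. 253.] {'xy': (0.4542, -0.1887), 'mm': (131, 13), 'yaw': -86.0, 'z': 0.0151}
marker 0.44 [294. 198.] {'xy': (0.4399, 0.1712), 'mm': (474, 90), 'yaw': 15.1, 'z': 0.0413}
corkscrew 0.45 [277. 272.] {'xy': (0.3242, 0.2093), 'mm': (256, 98), 'yaw': 45.4, 'z': 0.0174}
green_tin 0.73 [318. 248.] {'xy': (0.3635, 0.1404), 'mm': (314, 96), 'yaw': 12.7, 'z': 0.0415}
yellow_tin 0.69 [296. 197.] {'xy': (0.4399, 0.1712), 'mm': (474, 90), 'yaw': 15.1, 'z': 0.0413}
red_tin 0.81 [178. 209.] {'xy': (0.3967, 0.3904), 'mm': (613, 78), 'yaw': 43.2, 'z': 0.0418}
white_tin 0.6 [261. 219.] {'xy': (0.4043, 0.2353), 'mm': (437, 63), 'yaw': 30.2, 'z': 0.0414}
nutmeg_tin 0.67 [334. 187.] {'xy': (0.4386, 0.1168), 'mm': (480, 53), 'yaw': -2.3, 'z': 0.0415}
salt_flakes 0.63 [489. 246.] {'xy': (0.3498, -0.0976), 'mm': (580, 60), 'yaw': -64.9, 'z': 0.0605}
shot_glass 0.77 [387. 274.] {'xy': (0.3034, 0.0557), 'mm': (283, 47), 'yaw': -47.3, 'z': 0.0587}
tape_1 0.59 [487. 285.] {'xy': (0.2683, -0.0982), 'mm': (513, 93), 'yaw': -65.1, 'z': 0.0266}
jigger 0.69 [196. 288.] {'xy': (0.3567, 0.4955), 'mm': (40, 40), 'yaw': 40.3, 'z': 0.0883}
bitters 0.8 [181. 254.] {'xy': (0.3251, 0.3575), 'mm': (480, 22), 'yaw': 56.0, 'z': 0.1087}
platform 0.88 414.0 188.9 [ 0.6407 -0.126   0.0112]
marker_bay 0.78 439.7 195.6 [ 0.6199 -0.2037  0.0024]
corkscrew_bay 0.98 456.0 200.8 [ 0.6046 -0.2513 -0.0018]
414.5430414311454
tcp_from_cam [[ 1.    -0.001  0.001  0.   ]
 [-0.001 -0.324  0.946 -0.126]
 [-0.001 -0.946 -0.324  0.083]
 [ 0.     0.     0.     1.   ]]
```

View pics/crop.png

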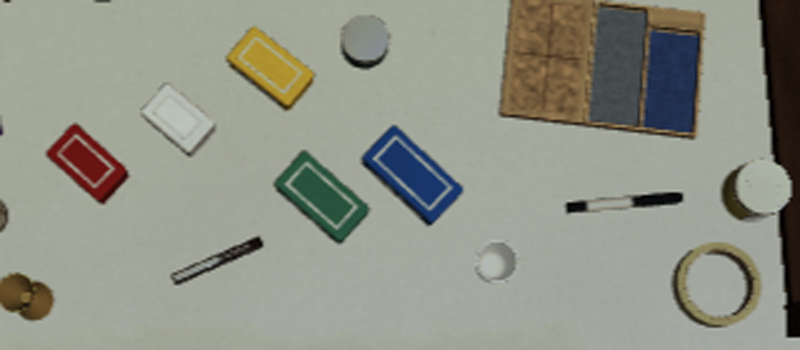

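```bash
sed -i 's/q=P\[m&(P\[...,2\]>-.05)\]/q=P[m\&(P[...,2]>-.05)\&(P[...,2]<.3)]/' h.py
cat >> h.py <<'E'
def plan(x,y,z,yaw=None):
    """increments to reach world x,y,z with jaw direction yaw (deg, mod 180): turn first, then shift"""
    pos,M=tool(); s=readout.read_state(); now=np.degrees(np.arctan2(M[1,0],M[0,0]))
    if yaw is None: d=0.
    else:
        q1=np.degrees(np.arctan2(y,x)); c=[yaw+180*k for k in range(-3,4) if abs(q1-yaw-180*k)<143]
        t=min(c,key=lambda a:abs(a-now)); d=t-now; print("q6 final deg",round(q1-t,0))
    a=np.radians(-d); M2=M@R.from_rotvec([0,a,0]).as_matrix()
    n=int(np.ceil(abs(a)/.18)); print("turn about y %.3f rad = %d x %.3f"%(a,n,a/max(n,1)))
    v=M2.T@(np.array([x,y,z])-pos); print("then shift (after turn)",v.round(4),"rows@.055 xz:",int(np.ceil(np.hypot(v[0],v[2])/.055)), "tilt",(M[:,1]).round(3))
E
python3 - <<'E'
from h import *
p=read_camera("top")
look(p,["marker","corkscrew"],2)
look(p,["blue_tin","green_tin","yellow_tin","red_tin","white_tin","nutmeg_tin","salt_flakes","shot_glass","tape_1","jigger","bitters","caddy"],1)
P=cloud(p)
hsv=cv2.cvtColor(p["img"],cv2.COLOR_BGR2HSV)
m=(P[...,0]>.53)&(P[...,0]<.73)&(P[...,1]>-.32)&(P[...,1]<-.05)&(hsv[...,1]>70)&(P[...,2]<.05); m[:150]=0
print("caddy",fit(P,m,.05))
print("blue bay",fit(P,m&(hsv[...,0]>100)&(hsv[...,0]<125)&(hsv[...,1]>120),.05))
n,l,st,c=cv2.connectedComponentsWithStats(((hsv[...,0]>170)|(hsv[...,0]<6)).astype(np.uint8)*(hsv[...,1]>140).astype(np.uint8)*255)
i=l[235,225]; print("red",fit(P,l==i) if i else None)
print(bot.finger_overhang)
plan(.45,-.19,.25,0)
E
```

```text
marker 0.7 [437. 252.] {'xy': (0.4541, -0.1878), 'mm': (133, 14), 'yaw': -85.9, 'z': 0.0147}
corkscrew 0.75 [278. 273.] {'xy': (0.3974, 0.2838), 'mm': (98, 11), 'yaw': -66.0, 'z': 0.0182}
corkscrew 0.73 [224. 237.] {'xy': (0.5106, 0.4309), 'mm': (86, 49), 'yaw': 48.0, 'z': 0.0416}
blue_tin 0.73 [356. 241.] {'xy': (0.4887, 0.0582), 'mm': (112, 57), 'yaw': 44.5, 'z': 0.0413}
green_tin 0.93 [318. 249.] {'xy': (0.4653, 0.1625), 'mm': (102, 54), 'yaw': 46.5, 'z': 0.0413}
yellow_tin 0.81 [297. 198.] {'xy': (0.6202, 0.2194), 'mm': (93, 53), 'yaw': 49.0, 'z': 0.0409}
red_tin 0.97 [142. 251.] {'xy': (0.4699, 0.6723), 'mm': (86, 49), 'yaw': -60.4, 'z': 0.0413}
white_tin 0.61 [261. 215.] {'xy': (0.5607, 0.3264), 'mm': (77, 48), 'yaw': 48.5, 'z': 0.0415}
nutmeg_tin 0.63 [180. 254.] {'xy': (0.4547, 0.5484), 'mm': (22, 16), 'yaw': -20.5, 'z': 0.1079}
salt_flakes 0.59 [489. 249.] {'xy': (0.4606, -0.3336), 'mm': (60, 60), 'yaw': 45.8, 'z': 0.0603}
shot_glass 0.77 [386. 274.] {'xy': (0.3834, -0.0309), 'mm': (46, 45), 'yaw': 87.4, 'z': 0.058}
tape_1 0.61 [481. 275.] {'xy': (0.3564, -0.2852), 'mm': (93, 92), 'yaw': 88.1, 'z': 0.0265}
jigger 0.58 [195. 291.] {'xy': (0.3579, 0.4949), 'mm': (40, 40), 'yaw': 38.8, 'z': 0.0877}
bitters 0.54 [180. 254.] {'xy': (0.4541, 0.5482), 'mm': (22, 15), 'yaw': -27.7, 'z': 0.1105}
caddy 0.83 [429. 193.] {'xy': (0.6211, -0.1737), 'mm': (232, 155), 'yaw': 81.5, 'z': 0.016}
caddy {'xy': (0.6229, -0.1769), 'mm': (235, 161), 'yaw': 81.9, 'z': 0.0167}
blue bay {'xy': (0.5998, -0.2559), 'mm': (120, 55), 'yaw': -8.3, 'z': 0.0077}
red {'xy': (0.5117, 0.431), 'mm': (53, 24), 'yaw': 46.5, 'z': 0.0421}
0.014
t 1.8 pos [ 0.1708 -0.653   0.2453] w 1.002 F [0.8 0.3 0.5]
tool axes cols
 [[ 0.253  0.     0.967]
 [-0.967  0.     0.253]
 [-0.    -1.     0.   ]]
q6 final deg -23.0
turn about y -1.315 rad = 8 x -0.164
then shift (after turn) [ 0.2792 -0.0047  0.463 ] rows@.055 xz: 10 tilt [ 0.  0. -1.]
```

```bash
python3 - <<'E'
from h import *
p=read_camera("top");P=cloud(p);ok=(p["range_z"]>0)
for z0,z1 in((.03,.1),(.1,.2),(.2,.4),(.4,.9)):
    q=P[ok&(P[...,2]>z0)&(P[...,2]<z1)]
    for x0 in(.2,.3,.4,.5,.6):
        r=q[(q[:,0]>x0)&(q[:,0]<x0+.1)&(q[:,1]<-.2)]
        print(z0,x0,len(r),np.percentile(r[:,1],98).round(3) if len(r)>5 else "")
E
```

```text
0.03 0.2 229 -0.365
0.03 0.3 269 -0.314
0.03 0.4 760 -0.305
0.03 0.5 327 -0.379
0.03 0.6 286 -0.388
0.1 0.2 346 -0.365
0.1 0.3 402 -0.364
0.1 0.4 359 -0.399
0.1 0.5 369 -0.396
0.1 0.6 235 -0.399
0.2 0.2 709 -0.366
0.2 0.3 2026 -0.365
0.2 0.4 2087 -0.37
0.2 0.5 2327 -0.37
0.2 0.6 2118 -0.369
0.4 0.2 642 -0.365
0.4 0.3 2500 -0.365
0.4 0.4 2751 -0.37
0.4 0.5 2975 -0.37
0.4 0.6 3152 -0.37
```

```bash
python3 - <<'E'
from h import *
p=read_camera("top");P=cloud(p);ok=(p["range_z"]>0)
q=P[ok&(P[...,2]>.05)&(P[...,2]<1)&(P[...,0]>.15)&(P[...,1]<-.3)]
for z in np.arange(.05,.8,.1):
    r=q[(q[:,2]>z)&(q[:,2]<z+.1)]; 
    if len(r): i=r[:,0].argsort(); print(z.round(2),np.sort(r[:,0])[[0,5,20]].round(3), r[i[5],1].round(3))
E
```

```text
0.05 [0.295 0.295 0.295] -0.624
0.15 [0.295 0.295 0.295] -0.519
0.25 [0.295 0.295 0.295] -0.468
0.35 [0.295 0.295 0.295] -0.448
0.45 [0.295 0.295 0.295] -0.387
0.55 [0.295 0.295 0.296] -0.37
0.65 [0.15  0.151 0.329] -0.325
```

Emit:
jog_arm([
  [-0.0515,0,0.003,0,0,0,1],
  [-0.0515,0,0.003,0,0,0,1],
  [-0.0515,0,0.003,0,0,0,1],
  [-0.0515,0,0.003,0,0,0,1],
  [-0.0515,0,0.003,0,0,0,1],
  [-0.0265,0,0.0565,0,0,0,1],
  [-0.0265,0,0.0565,0,0,0,1],
  [-0.0265,0,0.0565,0,0,0,1],
  [-0.0265,0,0.0565,0,0,0,1],
  [-0.0265,0,0.0565,0,0,0,1],
])

```text
time: 3.15
tool_pos: [0.3591, -0.1956, 0.2459]
tcp_rot: [-1.317, 1.021, -1.038]
wrist_force: [0.9, -1.2, -0.3]
width: 1.002
```

```bash
python3 - <<'E'
from h import *
plan(.454,-.188,.25,4)
E
```

```text
t 3.15 pos [ 0.3591 -0.1956  0.2459] w 1.002 F [ 0.9 -1.2 -0.3]
tool axes cols
 [[ 0.24   0.006  0.971]
 [-0.971 -0.008  0.24 ]
 [ 0.009 -1.     0.004]]
q6 final deg -26.0
turn about y -1.398 rad = 8 x -0.175
then shift (after turn) [ 0.0953 -0.0036  0.001 ] rows@.055 xz: 2 tilt [ 0.006 -0.008 -1.   ]
```

Emit:
jog_arm([
  [0,0,0,0,-0.175,0,1],
  [0,0,0,0,-0.175,0,1],
  [0,0,0,0,-0.175,0,1],
  [0,0,0,0,-0.175,0,1],
  [0,0,0,0,-0.175,0,1],
  [0,0,0,0,-0.175,0,1],
  [0,0,0,0,-0.175,0,1],
  [0,0,0,0,-0.175,0,1],
  [0.048,0,0,0,0,0,1],
  [0.047,0,0,0,0,0,1],
])

```text
time: 4.4
tool_pos: [0.4575, -0.1782, 0.2495]
tcp_rot: [-1.58, -0.11, 0.093]
wrist_force: [-0.2, 0.3, 0.1]
width: 1.001
```

```bash
cat >> h.py <<'E'
def wl(things,k=1):
    p=read_camera("wrist"); look(p,things,k); return p
E
python3 - <<'E'
from h import *
p=wl(["marker"],2); cv2.imwrite("pics/w1.png",p["img"])
plan(.454,-.188,.016,4)
E
```

```text
marker 0.62 [309. 209.] {'xy': (0.4545, -0.1932), 'mm': (136, 14), 'yaw': -86.0, 'z': 0.0112}
t 4.5 pos [ 0.46   -0.1778  0.2493] w 1.003 F [-0.6 -0.2  0.1]
tool axes cols
 [[ 0.991  0.013 -0.131]
 [ 0.131 -0.01   0.991]
 [ 0.012 -1.    -0.012]]
q6 final deg -26.0
turn about y 0.062 rad = 1 x 0.062
then shift (after turn) [-0.0095  0.2332 -0.0071] rows@.055 xz: 1 tilt [ 0.013 -0.01  -1.   ]
```

View pics/w1.png

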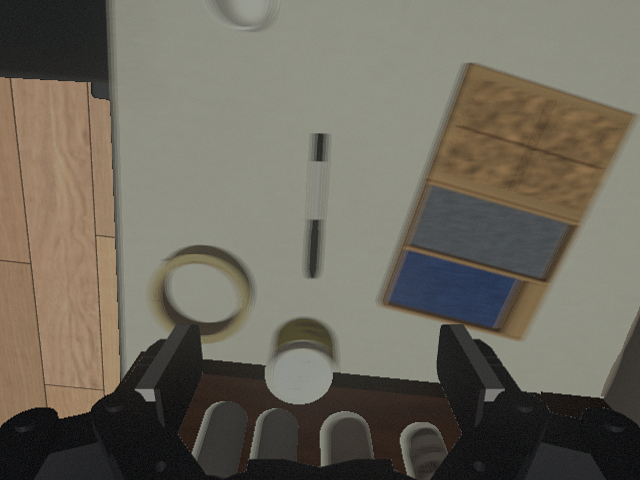

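```bash
python3 - <<'E'
s=open('h.py').read()
s=s.replace('''    v=M2.T@''','''    tl=np.cross(M[:,1],[0,0,-1]); f=M.T@tl; print("tilt fix first (rx,rz)",f[0].round(3),f[2].round(3)); M2=R.from_rotvec(tl).as_matrix()@M2
    v=M2.T@''').replace(''', "tilt",(M[:,1]).round(3))''',')')
s+='''
def caddy(p):
    P=cloud(p); hsv=cv2.cvtColor(p["img"],cv2.COLOR_BGR2HSV); h,sat=hsv[...,0],hsv[...,1]
    ok=(p["range_z"]>0)&(P[...,0]>.5)&(P[...,0]<.74)&(P[...,1]>-.34)&(P[...,1]<-.03)&(P[...,2]<.05)&(P[...,2]>-.02)
    print("caddy",fit(P,ok&(sat>70)&((h<30)|(h>90)),.05)); print("blue",fit(P,ok&(h>100)&(h<125)&(sat>120),.05))
    for t in("platform","marker_bay","corkscrew_bay"):
        for d in spotter.spot_point(p,t)[:1]:
            c,r=d["location"]; print(t,round(d["p"],2),np.round(d["location"]),P[int(round(r)),int(round(c))].round(4))
'''
open('h.py','w').write(s)
E
python3 - <<'E'
from h import *
p=wl(["marker","marker"],1); caddy(p)
plan(.454,-.190,.06,4)
E
```

```text
marker 0.8 [307. 210.] {'xy': (0.4547, -0.1931), 'mm': (136, 14), 'yaw': -86.3, 'z': 0.0112}
marker 0.8 [307. 210.] {'xy': (0.4547, -0.1931), 'mm': (136, 14), 'yaw': -86.3, 'z': 0.0112}
caddy {'xy': (0.6205, -0.182), 'mm': (237, 153), 'yaw': 81.7, 'z': 0.0127}
blue {'xy': (0.6024, -0.2599), 'mm': (110, 56), 'yaw': -8.1, 'z': 0.0029}
platform 0.9 [523. 148.] [ 0.6307 -0.1135  0.0125]
marker_bay 0.6 [480. 229.] [ 0.6179 -0.1926  0.0014]
corkscrew_bay 0.88 [444. 291.] [ 0.5989 -0.2606  0.0015]
t 4.8 pos [ 0.4555 -0.1783  0.2489] w 0.997 F [ 0.1 -0.4  0.6]
tool axes cols
 [[ 0.992  0.01  -0.129]
 [ 0.129 -0.01   0.992]
 [ 0.009 -1.    -0.012]]
q6 final deg -27.0
turn about y 0.059 rad = 1 x 0.059
tilt fix first (rx,rz) 0.012 0.009
then shift (after turn) [-0.0023  0.1889 -0.0116] rows@.055 xz: 1
```

Emit:
jog_arm([
  [-0.001,0.04,-0.012,0.012,0.059,0.009,0.5],
  [0,0.055,0,0,0,0,0.5],
  [0,0.055,0,0,0,0,0.5],
  [0,0.04,0,0,0,0,0.5],
  [0,0.02,0,0,0,0,0.5],
])

```text
time: 5.42
tool_pos: [0.4575, -0.1946, 0.0396]
tcp_rot: [-1.576, -0.059, 0.041]
wrist_force: [-0.5, 0.0, -0.0]
width: 0.501
```

```bash
python3 - <<'E'
from h import *
p=wl(["marker"])
plan(.4545,-.1905,.018,4)
E
```

```text
marker 0.64 [310. 276.] {'xy': (0.4541, -0.1858), 'mm': (149, 13), 'yaw': -86.1, 'z': 0.0111}
t 5.53 pos [ 0.4566 -0.1941  0.0392] w 0.499 F [ 0.7 -0.1  0.7]
tool axes cols
 [[ 0.998  0.01  -0.064]
 [ 0.064 -0.004  0.998]
 [ 0.009 -1.    -0.005]]
q6 final deg -27.0
turn about y -0.006 rad = 1 x -0.006
tilt fix first (rx,rz) 0.005 0.009
then shift (after turn) [-0.0018  0.0212  0.0038] rows@.055 xz: 1
```

Emit:
jog_arm([
  [-0.002,0.012,0.005,0.005,-0.006,0.009,0.5],
  [0,0.0095,0,0,0,0,0.5],
  [0,0,0,0,0,0,0],
  [0,0,0,0,0,0,0],
  [0,0,0,0,0,0,0],
  [0,0,0,0,0,0,0],
], force=50)

```text
time: 6.28
tool_pos: [0.4575, -0.1909, 0.0212]
tcp_rot: [-1.573, -0.06, 0.049]
wrist_force: [0.3, 0.9, -0.7]
width: 0.119
```

Emit:
jog_arm([
  [0,0,0,0,0,0,0.45],
  [-0.003,0,0,0,0,0,0.45],
  [0,0.005,0,0,0,0,0.45],
  [0,0,0,0,0,0,0],
  [0,0,0,0,0,0,0],
  [0,0,0,0,0,0,0],
  [0,0,0,0,0,0,0],
], force=50)

```text
time: 7.15
tool_pos: [0.4546, -0.1914, 0.0162]
tcp_rot: [-1.574, -0.061, 0.048]
wrist_force: [-0.7, -0.5, 0.6]
width: 0.121
```

Emit:
jog_arm([
  [0,-0.03,0,0,0,0,0],
  [0,-0.05,0,0,0,0,0],
  [0,-0.05,0,0,0,0,0],
  [0,0,0,0,-0.17,0,0],
  [0,0,0,0,-0.17,0,0],
  [0,0,0,0,-0.17,0,0],
  [0,0,0,0,-0.17,0,0],
  [0,0,0,0,-0.17,0,0],
  [0,0,0,0,-0.17,0,0],
  [0,0,0,0,-0.17,0,0],
])

```text
time: 8.4
tool_pos: [0.4518, -0.1901, 0.1487]
tcp_rot: [-1.331, -1.01, 1.005]
wrist_force: [-0.1, -0.0, -1.1]
width: 0.119
```

```bash
python3 - <<'E'
from h import *
plan(.620,-.195,.10,81.8)
E
```

```text
t 8.4 pos [ 0.4518 -0.1901  0.1487] w 0.119 F [-0.1 -0.  -1.1]
tool axes cols
 [[ 0.269  0.005 -0.963]
 [ 0.963 -0.002  0.269]
 [-0.001 -1.    -0.006]]
q6 final deg -99.0
turn about y -0.129 rad = 1 x -0.129
tilt fix first (rx,rz) 0.006 -0.001
then shift (after turn) [ 0.0191  0.0487 -0.1672] rows@.055 xz: 4
```

Emit:
jog_arm([
  [0,0,0,0.006,-0.129,0,0],
  [0.005,0,-0.042,0,0,0,0],
  [0.005,0,-0.042,0,0,0,0],
  [0.005,0,-0.042,0,0,0,0],
  [0.005,0,-0.042,0,0,0,0],
  [0,0.04,0,0,0,0,0],
  [0,0,0,0,0,0,0],
])

```text
time: 9.28
tool_pos: [0.6241, -0.1927, 0.1047]
tcp_rot: [-1.269, -1.104, 1.109]
wrist_force: [-0.7, 0.2, -0.3]
width: 0.122
```

```bash
python3 - <<'E'
from h import *
p=wl(["marker"]); cv2.imwrite("pics/w2.png",p["img"]); 
t=read_camera("top"); look(t,["marker"]); caddy(p)
plan(.620,-.195,.024,81.8)
E
```

```text
marker 0.73 [362. 219.] {'xy': (0.6205, -0.1785), 'mm': (231, 155), 'yaw': 81.6, 'z': 0.0125}
caddy {'xy': (0.6279, -0.179), 'mm': (246, 163), 'yaw': 81.7, 'z': 0.0125}
blue {'xy': (0.6078, -0.2531), 'mm': (106, 45), 'yaw': -6.9, 'z': 0.0027}
platform 0.95 [463. 250.] [ 0.63   -0.1131  0.0124]
marker_bay 0.8 [315. 244.] [ 0.5859 -0.1896  0.0995]
corkscrew_bay 0.95 [200. 227.] [ 0.5993 -0.2597  0.0017]
t 9.62 pos [ 0.6281 -0.1946  0.1114] w 0.119 F [-0.5 -0.7 -0.4]
tool axes cols
 [[ 0.138  0.008 -0.99 ]
 [ 0.99  -0.004  0.138]
 [-0.003 -1.    -0.008]]
q6 final deg -99.0
turn about y 0.005 rad = 1 x 0.005
tilt fix first (rx,rz) 0.008 -0.003
then shift (after turn) [-0.0016  0.0874  0.0079] rows@.055 xz: 1
```

View pics/w2.png

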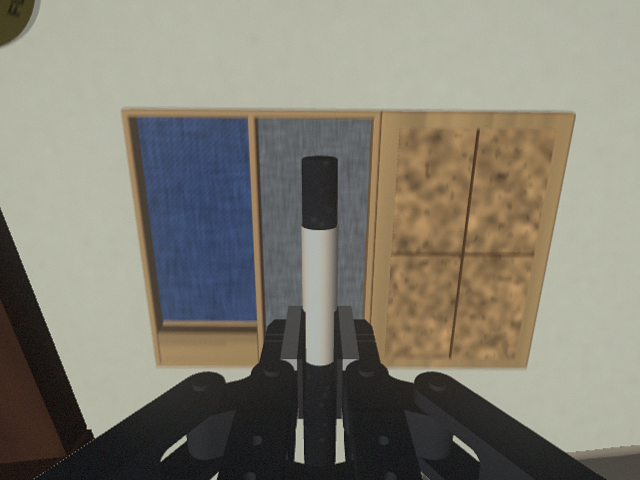

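```bash
python3 - <<'E'
from h import *
p=read_camera("wrist"); P=cloud(p); pos,M=tool()
a=np.radians(-8.2); X=np.array([np.cos(a),np.sin(a)]); Y=np.array([-np.sin(a),np.cos(a)])
f=lambda c,r:(c,r,(X@P[r,c,:2]).round(4),(Y@P[r,c,:2]).round(4),P[r,c,2].round(4))
for r in range(152,166,2): print(f(320,r))
for r in range(102,124,3): print(f(300,r))
for c in list(range(252,264,3))+list(range(366,384,3)): print(f(c,140))
print("tcp",X@pos[:2],Y@pos[:2])
E
```

```text
t 9.68 pos [ 0.6279 -0.1945  0.1112] w 0.127 F [ 0.1 -0.   0.1]
tool axes cols
 [[ 0.138  0.007 -0.99 ]
 [ 0.99  -0.004  0.138]
 [-0.003 -1.    -0.008]]
(320, 152, np.float64(0.5935), np.float64(-0.104), np.float64(0.0017))
(320, 154, np.float64(0.5944), np.float64(-0.104), np.float64(0.0033))
(320, 156, np.float64(0.5831), np.float64(-0.1038), np.float64(0.0969))
(320, 158, np.float64(0.5831), np.float64(-0.1038), np.float64(0.1019))
(320, 160, np.float64(0.5832), np.float64(-0.1038), np.float64(0.1054))
(320, 162, np.float64(0.5838), np.float64(-0.1038), np.float64(0.1055))
(320, 164, np.float64(0.5847), np.float64(-0.1038), np.float64(0.1038))
(300, 102, np.float64(0.567), np.float64(-0.1144), np.float64(0.0107))
(300, 105, np.float64(0.5686), np.float64(-0.1148), np.float64(0.0022))
(300, 108, np.float64(0.5702), np.float64(-0.1149), np.float64(0.0011))
(300, 111, np.float64(0.5717), np.float64(-0.1148), np.float64(0.0032))
(300, 114, np.float64(0.5732), np.float64(-0.1149), np.float64(0.0026))
(300, 117, np.float64(0.5748), np.float64(-0.1149), np.float64(0.0016))
(300, 120, np.
[... 190 characters left out ...]
(0.0026))
(255, 140, np.float64(0.5861), np.float64(-0.1383), np.float64(0.0128))
(258, 140, np.float64(0.5862), np.float64(-0.1369), np.float64(0.0116))
(261, 140, np.float64(0.5863), np.float64(-0.1355), np.float64(0.0099))
(366, 140, np.float64(0.5868), np.float64(-0.0786), np.float64(0.0019))
(369, 140, np.float64(0.5868), np.float64(-0.0769), np.float64(0.0021))
(372, 140, np.float64(0.5865), np.float64(-0.0757), np.float64(0.0051))
(375, 140, np.float64(0.586), np.float64(-0.0747), np.float64(0.0108))
(378, 140, np.float64(0.5859), np.float64(-0.0732), np.float64(0.0111))
(381, 140, np.float64(0.5859), np.float64(-0.0716), np.float64(0.0109))
tcp 0.6492631115930442 -0.10293019440201669
```

```bash
python3 - <<'E'
from h import *
p=read_camera("wrist"); P=cloud(p)
a=np.radians(-8.2); X=np.array([np.cos(a),np.sin(a)]); Y=np.array([-np.sin(a),np.cos(a)])
for c in(200,285,300,340,450,):
  print(c)
  for r in range(92,126,3): print("  ",r,(X@P[r,c,:2]).round(4),P[r,c,2].round(4),p["img"][r,c])
t=read_camera("top"); d=caddy(t)
E
```

```text
200
   92 0.5621 -0.0021 [162 179 178]
   95 0.5636 -0.0028 [167 184 182]
   98 0.5651 0.0124 [ 97 133 162]
   101 0.5665 0.0122 [ 99 137 163]
   104 0.568 0.0106 [81 84 97]
   107 0.5697 0.0023 [115  82  68]
   110 0.5713 0.0004 [123  87  71]
   113 0.5728 0.0022 [109  79  64]
   116 0.5743 0.0025 [129  91  73]
   119 0.5759 0.002 [101  74  63]
   122 0.5775 0.0019 [101  72  59]
   125 0.5791 0.0015 [96 71 57]
285
   92 0.5619 -0.0032 [169 185 183]
   95 0.5634 -0.0023 [163 180 179]
   98 0.5649 0.0117 [ 85 119 150]
   101 0.5664 0.0119 [ 94 136 160]
   104 0.5678 0.0107 [ 75 106 132]
   107 0.5695 0.0021 [99 95 90]
   110 0.5711 0.0017 [96 94 90]
   113 0.5726 0.0016 [101  98  95]
   116 0.5741 0.0021 [95 93 89]
   119 0.5757 0.0016 [111 110 105]
   122 0.5773 0.0019 [109 107 102]
   125 0.5788 0.0028 [104 102  98]
300
   92 0.5618 -0.0021 [167 184 181]
   95 0.5634 -0.0029 [167 185 181]
   98 0.5649 0.0102 [ 81 115 146]
   101 0.5663 0.012 [ 98 137 162]
   104 0.5678 0.0113 [ 78 109 137]
   107 0.5695 0.0011 [100  97  93]
   110 0.571 0.0013 [104 102  99]
   113 0.5725 0.0022 [106
[... 1378 characters left out ...]
^^
  File "h.py", line 10, in fit
    zt=np.percentile(q[:,2],90); q=q[q[:,2]>zt-top]
    return _quantile_unchecked(
        a, q, axis, out, overwrite_input, method, keepdims, weights)
    return _ureduce(a,
                    func=_quantile_ureduce_func,
    ...<5 lines>...
                    overwrite_input=overwrite_input,
                    method=method)
    r = func(a, **kwargs)
    result = _quantile(arr,
                       quantiles=q,
    ...<2 lines>...
                       out=out,
                       weights=wgt)
    slices_having_nans = np.isnan(arr[-1, ...])
                                  ~~~^^^^^^^^^
IndexError: index -1 is out of bounds for axis 0 with size 0
```

Emit:
jog_arm([
  [-0.002,0.02,0.0104,0.007,0,-0.003,0],
  [0,0.03,0,0,0,0,0],
  [0,0.02,0,0,0,0,0],
  [0,0,0,0,0,0,0],
  [0,0,0,0,0,0,0],
])

```text
time: 10.4
tool_pos: [0.6141, -0.1949, 0.0359]
tcp_rot: [-1.268, -1.105, 1.108]
wrist_force: [-0.1, 0.5, -0.6]
width: 0.124
```

```bash
cat >> h.py <<'E'
def near(p,col=320):
    P=cloud(p); a=np.radians(-8.2); X=np.array([np.cos(a),np.sin(a)]); Y=np.array([-np.sin(a),np.cos(a)])
    c=P[:,col]; ok=p["range_z"][:,col]>0; x=c[:,:2]@X; y=c[:,:2]@Y
    for r in range(60,300,6):
        if ok[r]: print(r,x[r].round(4),y[r].round(4),c[r,2].round(4))
E
python3 - <<'E'
from h import *
p=read_camera("wrist"); near(p)
plan(.6173,-.1951,.0215,81.8)
E
```

```text
60 0.5375 -0.1062 -0.0025
66 0.5395 -0.1062 -0.0026
72 0.5415 -0.1062 -0.0029
78 0.5437 -0.1061 -0.0018
84 0.5457 -0.1061 -0.0028
90 0.5478 -0.1061 -0.0037
96 0.5499 -0.1061 -0.0029
102 0.552 -0.1061 -0.0033
108 0.5542 -0.1061 -0.0022
114 0.5564 -0.1061 -0.0036
120 0.5586 -0.1061 -0.0045
126 0.5607 -0.1061 -0.0021
132 0.5629 -0.1061 -0.002
138 0.5642 -0.1061 0.0108
144 0.5661 -0.1061 0.0121
150 0.5693 -0.106 0.0018
156 0.5692 -0.1061 0.0218
162 0.5697 -0.1061 0.0325
168 0.5719 -0.1061 0.0302
174 0.5736 -0.1061 0.0314
180 0.5757 -0.106 0.0304
186 0.5779 -0.106 0.0288
192 0.5797 -0.106 0.0301
198 0.5814 -0.106 0.0311
204 0.5836 -0.106 0.0303
210 0.5853 -0.106 0.0312
216 0.5878 -0.106 0.0296
222 0.5899 -0.106 0.0295
228 0.5919 -0.106 0.0298
234 0.5935 -0.106 0.0313
240 0.596 -0.1059 0.0301
246 0.5978 -0.1059 0.0312
252 0.6004 -0.1059 0.0299
258 0.6022 -0.1059 0.0309
264 0.6049 -0.1059 0.0297
270 0.6069 -0.1059 0.0302
276 0.6086 -0.1059 0.0314
282 0.6111 -0.1059 0.0307
288 0.6138 -0.1059 0.0299
294 0.6157 -0.1059 0.0307
t 10.45 pos [ 0.6139 -0.1948  0.0359] w 0.125 F [-0.3 -0.  -0.5]
tool axes cols
 [[ 0.138 -0.004 -0.99 ]
 [ 0.99   0.001  0.138]
 [ 0.001 -1.     0.004]]
q6 final deg -99.0
turn about y 0.005 rad = 1 x 0.005
tilt fix first (rx,rz) -0.004 0.001
then shift (after turn) [ 0.0002  0.0144 -0.0034] rows@.055 xz: 1
```

Emit:
jog_arm([
  [0,0,-0.0037,-0.004,0,0.001,0],
  [0,0.007,0,0,0,0,0],
  [0,0.007,0,0,0,0,0],
  [0,0,0,0,0,0,0],
])

```text
time: 10.95
tool_pos: [0.6199, -0.196, 0.0235]
tcp_rot: [-1.276, -1.11, 1.106]
wrist_force: [0.3, 0.2, -0.4]
width: 0.123
```

```bash
python3 - <<'E'
from h import *
p=read_camera("wrist"); P=cloud(p); a=np.radians(-8.2); X=np.array([np.cos(a),np.sin(a)])
c=P[:,320]
for r in range(130,200,3): print(r,(c[r,:2]@X).round(4),c[r,2].round(4))
plan(.6173,-.1951,.0215,81.8)
E
```

```text
130 0.5666 0.0125
133 0.5675 0.0124
136 0.5693 0.0016
139 0.5703 0.0021
142 0.5712 0.0028
145 0.5723 0.002
148 0.5733 0.0022
151 0.5744 0.0016
154 0.5755 0.0017
157 0.5753 0.0108
160 0.5754 0.0172
163 0.5763 0.0175
166 0.5772 0.0177
169 0.5782 0.0175
172 0.5792 0.0171
175 0.5801 0.0175
178 0.581 0.0178
181 0.582 0.0175
184 0.583 0.0174
187 0.584 0.0173
190 0.5847 0.0187
193 0.5859 0.0175
196 0.5869 0.0174
199 0.5879 0.0174
t 11.0 pos [ 0.6201 -0.196   0.0238] w 0.121 F [-0.3 -0.1 -0.5]
tool axes cols
 [[ 0.138  0.005 -0.99 ]
 [ 0.99  -0.002  0.138]
 [-0.001 -1.    -0.006]]
q6 final deg -99.0
turn about y 0.005 rad = 1 x 0.005
tilt fix first (rx,rz) 0.006 -0.001
then shift (after turn) [0.0005 0.0023 0.0029] rows@.055 xz: 1
```

Emit:
jog_arm([
  [0,0,0.0028,0.006,0,0,0],
  [0,0.0025,0,0,0,0,0],
  [0,0,0,0,0,0,0.3],
  [0,0,0,0,0,0,0.3],
  [0,0,0,0,0,0,0.3],
  [0,-0.03,0,0,0,0,0.3],
  [0,-0.06,0,0,0,0,0.3],
  [0,-0.06,0,0,0,0,0.3],
])

```text
time: 12.0
tool_pos: [0.6129, -0.1939, 0.1675]
tcp_rot: [-1.259, -1.098, 1.112]
wrist_force: [1.2, -0.9, 0.3]
width: 0.298
```

```bash
python3 - <<'E'
from h import *
p=wl(["marker"]); cv2.imwrite("pics/w3.png",p["img"][:400])
t=read_camera("top"); look(t,["corkscrew"],2)
plan(.40,.24,.20,23)
plan(.397,.284,.20,24)
E
```

```text
marker 0.78 [314. 232.] {'xy': (0.6086, -0.1956), 'mm': (156, 13), 'yaw': -7.7, 'z': 0.015}
corkscrew 0.63 [275. 275.] {'xy': (0.398, 0.2838), 'mm': (106, 14), 'yaw': -66.5, 'z': 0.0167}
t 12.2 pos [ 0.6149 -0.1946  0.1691] w 0.301 F [-1.1 -0.9 -1.5]
tool axes cols
 [[ 0.138 -0.008 -0.99 ]
 [ 0.99   0.002  0.138]
 [ 0.    -1.     0.009]]
q6 final deg 8.0
turn about y 1.031 rad = 6 x 0.172
tilt fix first (rx,rz) -0.009 0.0
then shift (after turn) [-0.028  -0.0309  0.484 ] rows@.055 xz: 9
t 12.2 pos [ 0.6149 -0.1946  0.1691] w 0.301 F [-1.1 -0.9 -1.5]
tool axes cols
 [[ 0.138 -0.008 -0.99 ]
 [ 0.99   0.002  0.138]
 [ 0.    -1.     0.009]]
q6 final deg 12.0
turn about y 1.014 rad = 6 x 0.169
tilt fix first (rx,rz) -0.009 0.0
then shift (after turn) [-0.0044 -0.0309  0.5259] rows@.055 xz: 10
```

View pics/w3.png

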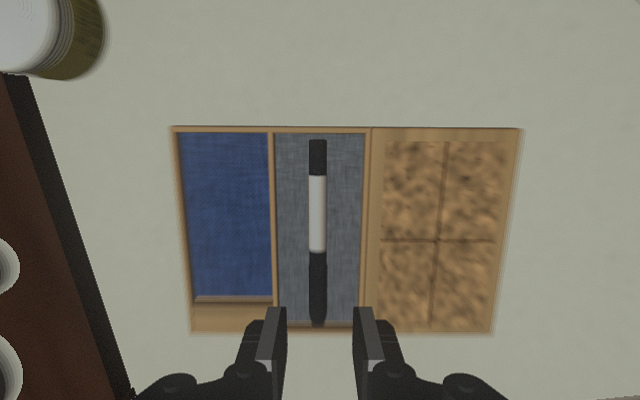

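Emit:
jog_arm([
  [0,-0.03,0,-0.009,0.169,0,0.5],
  [0,0,0,0,0.169,0,0.5],
  [0,0,0,0,0.169,0,0.5],
  [0,0,0,0,0.169,0,0.5],
  [0,0,0,0,0.169,0,0.5],
  [0,0,0,0,0.169,0,0.5],
  [0,0,0.055,0,0,0,0.5],
  [0,0,0.055,0,0,0,0.5],
  [0,0,0.055,0,0,0,0.5],
  [0,0,0.055,0,0,0,0.5],
])

```text
time: 13.45
tool_pos: [0.518, 0.0148, 0.1779]
tcp_rot: [-1.533, -0.267, 0.323]
wrist_force: [1.0, 0.1, 0.7]
width: 0.5
```

Emit:
jog_arm([
  [0,0,0.055,0,0,0,0.5],
  [0,0,0.055,0,0,0,0.5],
  [0,0,0.055,0,0,0,0.5],
  [0,0,0.055,0,0,0,0.5],
  [0,0,0.055,0,0,0,0.5],
  [0,0,0.03,0,0,0,0.5],
  [0,0,0,0,0,0,0.5],
  [0,0,0,0,0,0,0.5],
])

```text
time: 14.45
tool_pos: [0.389, 0.305, 0.1688]
tcp_rot: [-1.538, -0.248, 0.348]
wrist_force: [-0.2, -0.2, 0.4]
width: 0.504
```

```bash
python3 - <<'E'
from h import *
p=wl(["corkscrew"],2); cv2.imwrite("pics/w4.png",p["img"])
plan(.397,.284,.016,24)
E
```

```text
corkscrew 0.83 [331. 258.] {'xy': (0.3885, 0.3039), 'mm': (162, 16), 'yaw': -68.4, 'z': 0.0127}
t 14.55 pos [0.3895 0.3047 0.1692] w 0.501 F [-0.2  0.8 -0.4]
tool axes cols
 [[ 0.927 -0.064 -0.37 ]
 [ 0.37  -0.     0.929]
 [-0.06  -0.998  0.024]]
q6 final deg 12.0
turn about y -0.039 rad = 1 x -0.039
tilt fix first (rx,rz) -0.024 -0.06
then shift (after turn) [-0.0016  0.1532 -0.022 ] rows@.055 xz: 1
```

View pics/w4.png

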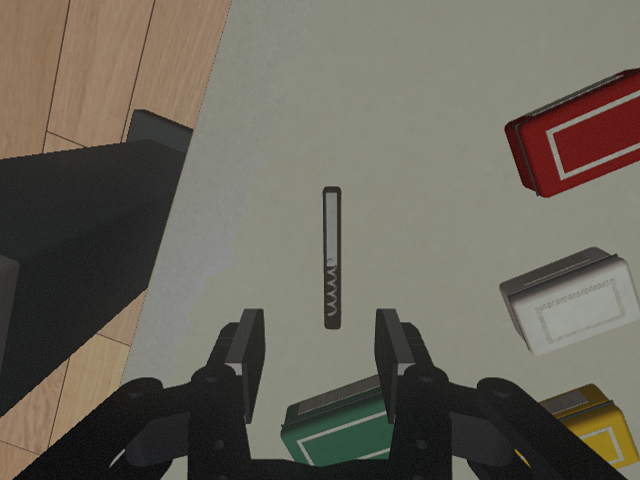

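Emit:
jog_arm([
  [0,0,0,-0.024,-0.039,-0.06,0.5],
  [-0.001,0.03,-0.022,0,0,0,0.5],
  [0,0.03,0,0,0,0,0.5],
  [0,0,0,0,0,0,0.5],
  [0,0,0,0,0,0,0.5],
])

```text
time: 15.18
tool_pos: [0.4016, 0.2794, 0.1092]
tcp_rot: [-1.546, -0.327, 0.318]
wrist_force: [0.1, 0.3, 0.2]
width: 0.499
```

```bash
sed -i 's/    q=P\[m&/    m=cv2.erode(m.astype(np.uint8),np.ones((3,3)))>0 if m.sum()>1500 else m\n    q=P[m\&/' h.py; python3 - <<'E'
from h import *
p=read_camera("wrist"); P=cloud(p)
d=spotter.masks_of(p,"corkscrew")[0]; print(d["p"],d["location"],fit(P,d["mask"]))
q=P[d["mask"]]; q=q[(q[:,2]>.008)&(q[:,2]<.04)]; print(np.median(q,0), (np.percentile(q,3,0)+np.percentile(q,97,0))/2)
plan(.397,.284,.016,24)
E
```

```text
0.62 [313.8, 236.5] {'xy': (0.3927, 0.2926), 'mm': (135, 12), 'yaw': -67.1, 'z': 0.0129}
[0.39497276 0.28746561 0.01098247] [0.39733221 0.28102615 0.01173579]
t 15.28 pos [0.4015 0.2798 0.1094] w 0.499 F [ 0.1 -0.2  0.6]
tool axes cols
 [[ 0.916  0.006 -0.4  ]
 [ 0.4    0.002  0.916]
 [ 0.006 -1.    -0.001]]
q6 final deg 12.0
turn about y -0.007 rad = 1 x -0.007
tilt fix first (rx,rz) 0.001 0.006
then shift (after turn) [-0.0024  0.0934  0.0057] rows@.055 xz: 1
```

Emit:
jog_arm([
  [-0.003,0.045,0.004,0.001,-0.007,0.006,0.5],
  [0,0.03,0,0,0,0,0.5],
  [0,0.01,0,0,0,0,0.5],
  [0,0.005,0,0,0,0,0.5],
])

```text
time: 15.78
tool_pos: [0.4032, 0.2863, 0.0238]
tcp_rot: [-1.541, -0.338, 0.319]
wrist_force: [-0.3, 0.6, 0.6]
width: 0.501
```

```bash
python3 - <<'E'
from h import *
plan(.3972,.2825,.0165,24)
E
```

```text
t 15.78 pos [0.4032 0.2863 0.0238] w 0.501 F [-0.3  0.6  0.6]
tool axes cols
 [[ 0.913  0.011 -0.407]
 [ 0.407  0.007  0.913]
 [ 0.013 -1.     0.002]]
q6 final deg 11.0
turn about y 0.001 rad = 1 x 0.001
tilt fix first (rx,rz) -0.002 0.013
then shift (after turn) [-0.007   0.0073 -0.001 ] rows@.055 xz: 1
```

Emit:
jog_arm([
  [-0.007,0.0,-0.001,-0.002,0,0.013,0.5],
  [0,0.007,0,0,0,0,0.5],
  [0,0,0,0,0,0,0],
  [0,0,0,0,0,0,0],
  [0,0,0,0,0,0,0],
  [0,0,0,0,0,0,0],
  [0,-0.04,0,0,0,0,0],
  [0,-0.06,0,0,0,0,0],
  [0,-0.06,0,0,0,0,0],
  [0,0,0,0,0,0,0],
], force=50)

```text
time: 17.02
tool_pos: [0.3975, 0.2827, 0.1825]
tcp_rot: [-1.545, -0.329, 0.329]
wrist_force: [0.2, 0.5, -0.6]
width: 0.129
```

```bash
python3 - <<'E'
from h import *
a=np.radians(-8.2); X=np.array([np.cos(a),np.sin(a)]); Y=np.array([-np.sin(a),np.cos(a)])
b=X*(.641-.0115)+Y*(-.0885-.0815); print("bay",b)
plan(b[0],b[1],.15,81.8)
E
```

```text
bay [ 0.59881722 -0.25804687]
t 17.02 pos [0.3975 0.2827 0.1825] w 0.129 F [ 0.2  0.5 -0.6]
tool axes cols
 [[ 0.913  0.    -0.407]
 [ 0.407  0.     0.913]
 [ 0.    -1.     0.   ]]
q6 final deg -105.0
turn about y -1.008 rad = 6 x -0.168
tilt fix first (rx,rz) -0.0 0.0
then shift (after turn) [-0.5065  0.0325 -0.2764] rows@.055 xz: 11
```

Emit:
jog_arm([
  [0,0,0,0,-0.168,0,0],
  [0,0,0,0,-0.168,0,0],
  [0,0,0,0,-0.168,0,0],
  [0,0,0,0,-0.168,0,0],
  [0,0,0,0,-0.168,0,0],
  [0,0,0,0,-0.168,0,0],
  [-0.046,0,-0.025,0,0,0,0],
  [-0.046,0,-0.025,0,0,0,0],
  [-0.046,0,-0.025,0,0,0,0],
  [-0.046,0,-0.025,0,0,0,0],
])

```text
time: 18.27
tool_pos: [0.4703, 0.0836, 0.1689]
tcp_rot: [-1.248, -1.119, 1.149]
wrist_force: [0.6, 0.9, -0.3]
width: 0.132
```

Emit:
jog_arm([
  [-0.046,0,-0.025,0,0,0,0],
  [-0.046,0,-0.025,0,0,0,0],
  [-0.046,0,-0.025,0,0,0,0],
  [-0.046,0,-0.025,0,0,0,0],
  [-0.046,0,-0.025,0,0,0,0],
  [-0.046,0,-0.025,0,0,0,0],
  [0,0,0,0,0,0,0],
  [0,0,0,0,0,0,0],
])

```text
time: 19.27
tool_pos: [0.5875, -0.2178, 0.1533]
tcp_rot: [-1.233, -1.104, 1.15]
wrist_force: [-0.2, 1.0, -1.1]
width: 0.131
```

```bash
python3 - <<'E'
from h import *
plan(.5988,-.258,.05,81.8)
E
```

```text
t 19.27 pos [ 0.5875 -0.2178  0.1533] w 0.131 F [-0.2  1.  -1.1]
tool axes cols
 [[ 0.105 -0.036 -0.994]
 [ 0.994 -0.001  0.105]
 [-0.005 -0.999  0.035]]
q6 final deg -105.0
turn about y 0.038 rad = 1 x 0.038
tilt fix first (rx,rz) -0.035 -0.005
then shift (after turn) [-0.0381  0.1033 -0.0169] rows@.055 xz: 1
```

Emit:
jog_arm([
  [0,0,0,-0.035,0.038,-0.005,0],
  [-0.038,0.03,-0.017,0,0,0,0],
  [0,0.05,0,0,0,0,0],
  [0,0,0,0,0,0,0],
  [0,0,0,0,0,0,0],
])

```text
time: 19.9
tool_pos: [0.5987, -0.2527, 0.0742]
tcp_rot: [-1.279, -1.108, 1.1]
wrist_force: [0.0, 0.7, 0.6]
width: 0.128
```

```bash
python3 - <<'E'
from h import *
p=read_camera("wrist"); cv2.imwrite("pics/w5.png",p["img"]); near(p)
plan(.5988,-.258,.022,81.8)
E
```

```text
60 0.528 -0.1651 -0.0029
66 0.5305 -0.1651 -0.0026
72 0.533 -0.1651 -0.0033
78 0.5355 -0.1651 -0.0021
84 0.5381 -0.1651 -0.0025
90 0.5406 -0.1651 -0.0022
96 0.5432 -0.1651 -0.0029
102 0.5458 -0.1651 -0.0033
108 0.5485 -0.1651 -0.0027
114 0.5511 -0.1651 -0.0026
120 0.5538 -0.1651 -0.0025
126 0.5566 -0.1651 -0.0032
132 0.5594 -0.1651 -0.0036
138 0.562 -0.1651 -0.0016
144 0.5642 -0.1651 0.0038
150 0.566 -0.1652 0.0117
156 0.5699 -0.1651 0.0016
162 0.5728 -0.1651 0.0012
168 0.5755 -0.1651 0.0021
174 0.5785 -0.1651 0.0015
180 0.5814 -0.1651 0.0013
186 0.5843 -0.1652 0.0013
192 0.5751 -0.1652 0.0571
198 0.5762 -0.1652 0.0618
204 0.5777 -0.1652 0.0642
210 0.5792 -0.1652 0.0663
216 0.5816 -0.1652 0.0649
222 0.5833 -0.1652 0.0663
228 0.5852 -0.1652 0.0669
234 0.5876 -0.1652 0.0662
240 0.5898 -0.1652 0.0661
246 0.5919 -0.1652 0.0661
252 0.5939 -0.1652 0.0668
258 0.5963 -0.1652 0.0663
264 0.5984 -0.1652 0.0667
270 0.6009 -0.1652 0.066
276 0.6032 -0.1652 0.066
282 0.6051 -0.1652 0.0668
288 0.6072 -0.1652 0.0674
294 0.6098 -0.1652 0.0668
t 19.95 pos [ 0.5981 -0.2523  0.0737] w 0.131 F [-0.7  0.7 -1. ]
tool axes cols
 [[ 0.143  0.005 -0.99 ]
 [ 0.99   0.     0.143]
 [ 0.001 -1.    -0.005]]
q6 final deg -105.0
turn about y -0.000 rad = 1 x -0.000
tilt fix first (rx,rz) 0.005 0.001
then shift (after turn) [-0.0055  0.0517 -0.0015] rows@.055 xz: 1
```

View pics/w5.png

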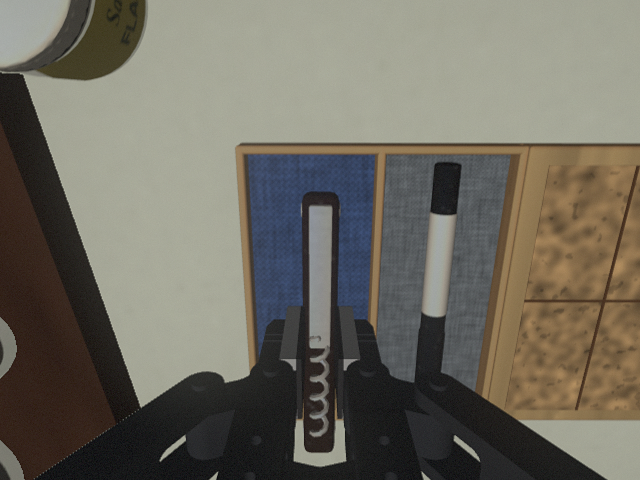

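Emit:
jog_arm([
  [-0.005,0.015,0.002,0.005,0,0.001,0],
  [0,0.017,0,0,0,0,0],
  [0,0.01,0,0,0,0,0],
  [0,0,0,0,0,0,0],
])

```text
time: 20.45
tool_pos: [0.5975, -0.2575, 0.0328]
tcp_rot: [-1.279, -1.106, 1.102]
wrist_force: [0.2, 0.3, -1.2]
width: 0.129
```

```bash
python3 - <<'E'
from h import *
p=read_camera("wrist"); P=cloud(p); a=np.radians(-8.2); X=np.array([np.cos(a),np.sin(a)])
c=P[:,320]
for r in range(126,210,3): print(r,(c[r,:2]@X).round(4),c[r,2].round(4),end="; ")
plan(.5988,-.258,.0215,81.8)
E
```

```text
126 0.5534 -0.0029; 129 0.5545 -0.0029; 132 0.5556 -0.0029; 135 0.5568 -0.004; 138 0.5579 -0.0033; 141 0.559 -0.0033; 144 0.5601 -0.0034; 147 0.5612 -0.0028; 150 0.5623 -0.0027; 153 0.5633 -0.0022; 156 0.5641 0.0004; 159 0.5642 0.0082; 162 0.5649 0.0107; 165 0.5659 0.0111; 168 0.5669 0.0117; 171 0.5678 0.0122; 174 0.5707 0.0015; 177 0.5717 0.0023; 180 0.5729 0.0024; 183 0.574 0.0024; 186 0.5755 0.0009; 189 0.5763 0.0024; 192 0.5744 0.0164; 195 0.5751 0.0183; 198 0.5757 0.0202; 201 0.5764 0.0216; 204 0.577 0.0232; 207 0.5774 0.0258; t 20.5 pos [ 0.5978 -0.2577  0.0333] w 0.129 F [-0.7  0.3 -1.5]
tool axes cols
 [[ 0.142  0.006 -0.99 ]
 [ 0.99  -0.003  0.142]
 [-0.002 -1.    -0.006]]
q6 final deg -105.0
turn about y 0.001 rad = 1 x 0.001
tilt fix first (rx,rz) 0.006 -0.002
then shift (after turn) [-0.0002  0.0118 -0.001 ] rows@.055 xz: 1
```

Emit:
jog_arm([
  [0,0.008,0,0.004,0,0,0],
  [0,0.004,0,0,0,0,0],
  [0,0,0,0,0,0,0],
  [0,0,0,0,0,0,0.28],
  [0,0,0,0,0,0,0.28],
  [0,0,0,0,0,0,0.28],
  [0,-0.03,0,0,0,0,0.28],
  [0,-0.06,0,0,0,0,0.28],
  [0,-0.06,0,0,0,0,0.28],
  [0,-0.04,0,0,0,0,0.6],
])

```text
time: 21.75
tool_pos: [0.5952, -0.2562, 0.212]
tcp_rot: [-1.266, -1.098, 1.106]
wrist_force: [0.2, 0.1, 1.1]
width: 0.478
```

```bash
python3 - <<'E'
from h import *
p=wl(["marker","corkscrew"]); cv2.imwrite("pics/w6.png",p["img"][:400])
P=cloud(p); a=np.radians(-8.2); X=np.array([np.cos(a),np.sin(a)]); Y=np.array([-np.sin(a),np.cos(a)])
C=X*.641-Y*.0885
for t in("marker","corkscrew"):
    m=spotter.masks_of(p,t)[0]["mask"]; q=P[m]; q=q[(q[:,2]>.006)&(q[:,2]<.05)][:,:2]-C
    print(t,"in caddy frame mm x",(np.percentile(q@X,[3,97])*1000).round(1),"y",(np.percentile(q@Y,[3,97])*1000).round(1))
plan(.4887,.0582,.20,134.5)
E
```

```text
marker 0.61 [394. 223.] {'xy': (0.6173, -0.197), 'mm': (134, 12), 'yaw': -8.1, 'z': 0.0151}
corkscrew 0.59 [316. 214.] {'xy': (0.5992, -0.2585), 'mm': (107, 12), 'yaw': -8.6, 'z': 0.0168}
marker in caddy frame mm x [-65.5  59.5] y [-24.3 -12.5]
corkscrew in caddy frame mm x [-62.8  39.4] y [-88.5 -76.3]
t 22.0 pos [ 0.594  -0.2556  0.2081] w 0.599 F [-1.1  0.1 -0.4]
tool axes cols
 [[ 0.142 -0.012 -0.99 ]
 [ 0.99   0.004  0.142]
 [ 0.002 -1.     0.012]]
q6 final deg -128.0
turn about y -0.919 rad = 6 x -0.153
tilt fix first (rx,rz) -0.012 0.002
then shift (after turn) [ 0.2977  0.0081 -0.1448] rows@.055 xz: 7
```

View pics/w6.png

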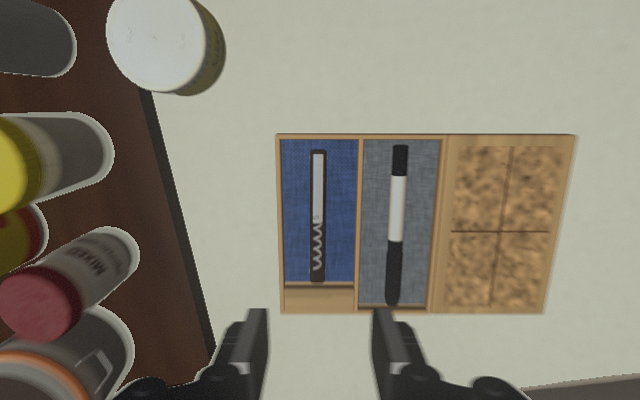

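Emit:
jog_arm([
  [0,0,0,-0.012,-0.153,0,0.9],
  [0,0,0,0,-0.153,0,0.9],
  [0,0,0,0,-0.153,0,0.9],
  [0,0,0,0,-0.153,0,0.9],
  [0,0,0,0,-0.153,0,0.9],
  [0,0,0,0,-0.153,0,0.9],
  [0.05,0,-0.024,0,0,0,0.9],
  [0.05,0,-0.024,0,0,0,0.9],
  [0.05,0,-0.024,0,0,0,0.9],
  [0.05,0,-0.024,0,0,0,0.9],
])

```text
time: 23.25
tool_pos: [0.5402, 0.0171, 0.1615]
tcp_rot: [-0.759, -1.602, 1.778]
wrist_force: [1.1, -0.2, 0.1]
width: 0.9
```

Emit:
jog_arm([
  [0.05,0,-0.024,0,0,0,0.9],
  [0.048,0,-0.024,0,0,0,0.9],
  [0,0,0,0,0,0,0.9],
  [0,0,0,0,0,0,0.9],
])

```text
time: 23.75
tool_pos: [0.5047, 0.128, 0.1459]
tcp_rot: [-0.739, -1.592, 1.786]
wrist_force: [0.2, -1.1, -0.0]
width: 0.904
```

```bash
python3 - <<'E'
from h import *
p=wl(["blue_tin","shot_glass"]); cv2.imwrite("pics/w7.png",p["img"])
plan(.4887,.0582,.024,134.5)
E
```

```text
blue_tin 0.94 [243. 158.] {'xy': (0.4823, 0.0606), 'mm': (111, 75), 'yaw': 43.9, 'z': 0.0367}
t 23.9 pos [0.5057 0.1272 0.1468] w 0.901 F [-0.8 -0.1 -0. ]
tool axes cols
 [[-0.645 -0.084 -0.76 ]
 [ 0.764 -0.074 -0.64 ]
 [-0.002 -0.994  0.112]]
q6 final deg -128.0
turn about y -0.076 rad = 1 x -0.076
tilt fix first (rx,rz) -0.112 -0.002
then shift (after turn) [-0.0373  0.1228  0.0605] rows@.055 xz: 2
```

Emit:
jog_arm([
  [0,0,0,-0.112,-0.076,0,0.9],
  [-0.02,0,0.03,0,0,0,0.9],
  [-0.017,0,0.03,0,0,0,0.9],
  [0,0,0,0,0,0,0.9],
  [0,0,0,0,0,0,0.9],
])

```text
time: 24.52
tool_pos: [0.4909, 0.0519, 0.1472]
tcp_rot: [-0.743, -1.754, 1.747]
wrist_force: [0.1, -0.2, -0.4]
width: 0.905
```

```bash
python3 - <<'E'
s=open('h.py').read()
s=s.replace('''    (cx,cy),(a,b),t=cv2.minAreaRect''','''    g=np.zeros((400,400),np.uint8); o=np.median(q[:,:2],0); k=np.round((q[:,:2]-o)*1000).astype(int)+200
    k=k[((k>=0)&(k<400)).all(1)]; g[k[:,1],k[:,0]]=1; g=cv2.morphologyEx(g,cv2.MORPH_CLOSE,np.ones((9,9))); g=cv2.morphologyEx(g,cv2.MORPH_OPEN,np.ones((9,9)))
    v=np.argwhere(g)[:,::-1]; q=(v-200)/1000+o if len(v) else q
    (cx,cy),(a,b),t=cv2.minAreaRect''')
open('h.py','w').write(s)
E
python3 - <<'E'
from h import *
p=wl(["blue_tin","shot_glass"]); cv2.imwrite("pics/w7.png",p["img"])
plan(.4887,.0582,.024,134.5)
E
```

```text
blue_tin 0.58 [322. 232.] {'xy': (0.4889, 0.0534), 'mm': (112, 57), 'yaw': 45.0, 'z': 0.0366}
shot_glass 0.94 [347.  12.] {'xy': (0.4052, -0.0264), 'mm': (54, 33), 'yaw': 6.4, 'z': 0.0563}
t 24.68 pos [0.4908 0.0529 0.147 ] w 0.902 F [ 0.7 -0.4  0.1]
tool axes cols
 [[-0.698  0.003 -0.716]
 [ 0.716  0.003 -0.698]
 [-0.    -1.    -0.004]]
q6 final deg -128.0
turn about y -0.004 rad = 1 x -0.004
tilt fix first (rx,rz) 0.004 -0.0
then shift (after turn) [ 0.0053  0.123  -0.0022] rows@.055 xz: 1
```

Emit:
jog_arm([
  [0.002,0.05,0,0.004,0,0,0.9],
  [0,0.04,0,0,0,0,0.9],
  [0,0.02,0,0,0,0,0.9],
  [0,0.012,0,0,0,0,0.9],
  [0,0,0,0,0,0,0],
  [0,0,0,0,0,0,0],
  [0,0,0,0,0,0,0],
  [0,0,0,0,0,0,0],
], force=80)

```text
time: 25.68
tool_pos: [0.4956, 0.0587, 0.0257]
tcp_rot: [-0.744, -1.762, 1.753]
wrist_force: [-0.6, 0.1, -2.2]
width: 0.637
```

```bash
python3 - <<'E'
from h import *
a=np.radians(-8.2); X=np.array([np.cos(a),np.sin(a)]); Y=np.array([-np.sin(a),np.cos(a)])
b=X*.641+Y*(-.0885+.066); print("platform",b)
plan(b[0],b[1],.12,81.8)
E
```

```text
platform [ 0.63123741 -0.11369511]
t 25.68 pos [0.4956 0.0587 0.0257] w 0.637 F [-0.6  0.1 -2.2]
tool axes cols
 [[-0.702  0.009 -0.712]
 [ 0.712  0.001 -0.702]
 [-0.006 -1.    -0.008]]
q6 final deg -92.0
turn about y 0.921 rad = 6 x 0.153
tilt fix first (rx,rz) 0.008 -0.006
then shift (after turn) [-0.1513 -0.0943 -0.1588] rows@.055 xz: 4
```

Emit:
jog_arm([
  [0,-0.04,0,0.008,0,-0.006,0],
  [0,-0.055,0,0,0.153,0,0],
  [0,0,0,0,0.153,0,0],
  [0,0,0,0,0.153,0,0],
  [0,0,0,0,0.153,0,0],
  [0,0,0,0,0.153,0,0],
  [0,0,0,0,0.153,0,0],
  [-0.038,0,-0.04,0,0,0,0],
  [-0.038,0,-0.04,0,0,0,0],
  [-0.038,0,-0.04,0,0,0,0],
])

```text
time: 26.92
tool_pos: [0.5943, -0.0743, 0.1265]
tcp_rot: [-1.284, -1.088, 1.083]
wrist_force: [0.5, 0.6, -1.8]
width: 0.642
```

Emit:
jog_arm([
  [-0.038,0,-0.04,0,0,0,0],
  [0,0,0,0,0,0,0],
  [0,0,0,0,0,0,0],
])

```text
time: 27.3
tool_pos: [0.63, -0.1235, 0.1266]
tcp_rot: [-1.288, -1.086, 1.079]
wrist_force: [-0.2, 0.7, -1.8]
width: 0.637
```

```bash
cat >> h.py <<'E'
PF=np.array([.6312,-.1137])
def held(t,tx,ty,zt):
    """measure the held tin's near edge/centre in the caddy frame (relative to platform centre) and plan so that its centre lands there"""
    p=read_camera("wrist"); P=cloud(p); pos,M=tool(); a=np.radians(-8.2); X=np.array([np.cos(a),np.sin(a)]); Y=np.array([-np.sin(a),np.cos(a)])
    d=spotter.masks_of(p,t)[:2]
    for e in d:
        q=P[e["mask"]&(p["range_z"]>0)]; q=q[(q[:,2]>pos[2]-.03)&(q[:,2]<pos[2]+.05)]
        if len(q)<50: continue
        zt_=np.percentile(q[:,2],80); q=q[q[:,2]>zt_-.006]; f=q[:,:2]-PF
        x0=np.percentile(f@X,1); yy=np.percentile(f@Y,[1,99]); c=x0+tx/2
        print(t,round(e["p"],2),"top z",zt_.round(4),"near x",x0.round(4),"-> centre x",c.round(4),"y",yy.round(4),"TCP",((pos[:2]-PF)@X).round(4),((pos[:2]-PF)@Y).round(4))
    return p
E
python3 - <<'E'
from h import *
p=held("blue_tin",.112,.056,0)
cv2.imwrite("pics/w8.png",p["img"])
plan(PF[0],PF[1],.038,81.8)
E
```

```text
t 27.35 pos [ 0.6301 -0.1234  0.1267] w 0.642 F [ 1.  -0.6 -1.2]
tool axes cols
 [[ 0.17   0.005 -0.985]
 [ 0.985  0.     0.17 ]
 [ 0.001 -1.    -0.005]]
blue_tin 0.87 top z 0.1385 near x -0.0615 -> centre x -0.0055 y [-0.0369  0.0167] TCP 0.0003 -0.0098
t 27.4 pos [ 0.6299 -0.1229  0.1268] w 0.641 F [ 1.  -0.2 -1.7]
tool axes cols
 [[ 0.169  0.005 -0.986]
 [ 0.986  0.     0.169]
 [ 0.001 -1.    -0.005]]
q6 final deg -92.0
turn about y -0.027 rad = 1 x -0.027
tilt fix first (rx,rz) 0.005 0.001
then shift (after turn) [0.0092 0.0888 0.0001] rows@.055 xz: 1
```

View pics/w8.png

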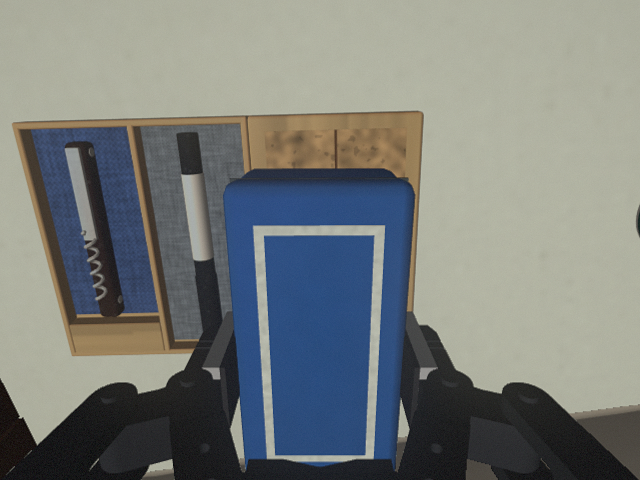

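Emit:
jog_arm([
  [0.01,0,-0.006,0.005,-0.027,0,0],
  [0,0.03,0,0,0,0,0],
  [0,0.03,0,0,0,0,0],
  [0,0.01,0,0,0,0,0],
  [0,0,0,0,0,0,0],
])

```text
time: 28.02
tool_pos: [0.6391, -0.107, 0.058]
tcp_rot: [-1.27, -1.115, 1.108]
wrist_force: [0.6, -0.6, -2.3]
width: 0.636
```

```bash
python3 - <<'E'
from h import *
p=held("blue_tin",.112,.056,0)
plan(PF[0],PF[1],.0405,81.8)
E
```

```text
t 28.07 pos [ 0.6394 -0.1071  0.0585] w 0.637 F [-0.6  0.2 -1.6]
tool axes cols
 [[ 0.132  0.004 -0.991]
 [ 0.991  0.002  0.132]
 [ 0.002 -1.    -0.004]]
blue_tin 0.65 top z 0.07 near x -0.0549 -> centre x 0.0011 y [-0.0199  0.0337] TCP 0.0072 0.0077
t 28.12 pos [ 0.64   -0.1075  0.0592] w 0.642 F [-0.8 -0.5 -1.8]
tool axes cols
 [[ 0.132  0.005 -0.991]
 [ 0.991  0.001  0.132]
 [ 0.002 -1.    -0.005]]
q6 final deg -92.0
turn about y 0.010 rad = 1 x 0.010
tilt fix first (rx,rz) 0.005 0.002
then shift (after turn) [-0.0073  0.0187  0.0078] rows@.055 xz: 1
```

Emit:
jog_arm([
  [-0.006,0.008,0.001,0.004,0.01,0.002,0],
  [0,0,0,0,0,0,0],
  [0,0.006,0,0,0,0,0],
  [0,0,0,0,0,0,0],
])

```text
time: 28.62
tool_pos: [0.6401, -0.1146, 0.0473]
tcp_rot: [-1.279, -1.106, 1.1]
wrist_force: [-0.6, 0.7, -2.0]
width: 0.643
```

```bash
python3 - <<'E'
from h import *
p=held("blue_tin",.112,.056,0)
plan(PF[0],PF[1],.0405,81.8)
E
```

```text
t 28.68 pos [ 0.6406 -0.1146  0.0478] w 0.64 F [ 0.4  0.7 -0.5]
tool axes cols
 [[ 0.143  0.007 -0.99 ]
 [ 0.99  -0.001  0.143]
 [-0.    -1.    -0.007]]
t 28.73 pos [ 0.6408 -0.1146  0.048 ] w 0.64 F [ 1.3 -0.  -2.3]
tool axes cols
 [[ 0.143  0.007 -0.99 ]
 [ 0.99  -0.002  0.143]
 [-0.001 -1.    -0.007]]
q6 final deg -92.0
turn about y -0.001 rad = 1 x -0.001
tilt fix first (rx,rz) 0.007 -0.001
then shift (after turn) [-0.0004  0.0075  0.0096] rows@.055 xz: 1
```

Emit:
jog_arm([
  [0,0.004,0.003,0.007,0,0,0],
  [0,0.004,0,0,0,0,0],
  [0,0,0,0,0,0,0],
  [0,0,0,0,0,0,0],
])

```text
time: 29.22
tool_pos: [0.6377, -0.1141, 0.0394]
tcp_rot: [-1.274, -1.102, 1.103]
wrist_force: [-0.4, 0.4, -2.5]
width: 0.64
```

Emit:
jog_arm([
  [0,0,0,0,0,0,0.88],
  [0,0,0,0,0,0,0.88],
  [0,0,0,0,0,0,0.88],
  [0,-0.03,0,0,0,0,0.88],
  [0,-0.04,0,0,0,0,0.88],
  [0,-0.05,0,0,0,0,0.88],
  [0,-0.04,0,0,0,0,0.88],
  [0,0,0,0,0,0,0.88],
])

```text
time: 30.22
tool_pos: [0.6386, -0.1142, 0.2058]
tcp_rot: [-1.276, -1.104, 1.102]
wrist_force: [0.4, -1.0, -0.6]
width: 0.878
```

```bash
cat >> h.py <<'E'
def placed(p,t):
    P=cloud(p); a=np.radians(-8.2); X=np.array([np.cos(a),np.sin(a)]); Y=np.array([-np.sin(a),np.cos(a)])
    for d in spotter.masks_of(p,t)[:2]:
        f=fit(P,d["mask"]); v=np.array(f["xy"])-PF; print(t,round(d["p"],2),f,"rel platform mm",(1000*v@X).round(1),(1000*v@Y).round(1),"yaw err",round(f["yaw"]+8.2,1))
E
python3 - <<'E'
from h import *
p=read_camera("wrist"); placed(p,"blue_tin")
t=read_camera("top"); look(t,["green_tin"],1)
plan(.4653,.1600,.15,136.5)
E
```

```text
green_tin 0.75 [319. 248.] {'xy': (0.4647, 0.1626), 'mm': (103, 53), 'yaw': 47.6, 'z': 0.0411}
t 30.43 pos [ 0.6346 -0.1133  0.1986] w 0.878 F [-0.6  0.2 -0.1]
tool axes cols
 [[ 0.143 -0.01  -0.99 ]
 [ 0.99   0.002  0.143]
 [ 0.    -1.     0.01 ]]
q6 final deg -118.0
turn about y -0.955 rad = 6 x -0.159
tilt fix first (rx,rz) -0.01 0.0
then shift (after turn) [ 0.311   0.0486 -0.0817] rows@.055 xz: 6
```

```bash
cat >> h.py <<'E'
HUE=dict(blue_tin=(100,130,100),green_tin=(65,95,60),yellow_tin=(20,33,120),red_tin=(170,5,120))
def placedc(p,zlo,zhi):
    P=cloud(p); a=np.radians(-8.2); X=np.array([np.cos(a),np.sin(a)]); Y=np.array([-np.sin(a),np.cos(a)])
    v=P[...,:2]-PF; m=(p["range_z"]>0)&(P[...,2]>zlo)&(P[...,2]<zhi)&(np.abs(v@X)<.08)&(np.abs(v@Y)<.055)
    f=fit(P,m); v=np.array(f["xy"])-PF; print(f,"rel platform mm",(1000*v@X).round(1),(1000*v@Y).round(1),"yaw err",round(f["yaw"]+8.2,1))
E
python3 - <<'E'
from h import *
p=read_camera("wrist"); placedc(p,.035,.065)
p=read_camera("top"); placedc(p,.035,.07)
E
```

```text
{'xy': (0.6304, -0.1138), 'mm': (111, 55), 'yaw': -7.9, 'z': 0.0507} rel platform mm -0.8 -0.2 yaw err 0.3
{'xy': (0.631, -0.1001), 'mm': (112, 49), 'yaw': 0.0, 'z': 0.0548} rel platform mm -2.1 13.4 yaw err 8.2
```

Emit:
jog_arm([
  [0,0,0,-0.01,-0.159,0,0.88],
  [0,0,0,0,-0.159,0,0.88],
  [0,0,0,0,-0.159,0,0.88],
  [0,0,0,0,-0.159,0,0.88],
  [0,0,0,0,-0.159,0,0.88],
  [0,0,0,0,-0.159,0,0.88],
  [0.045,0,-0.012,0,0,0,0.88],
  [0.045,0,-0.012,0,0,0,0.88],
  [0.045,0,-0.012,0,0,0,0.88],
  [0.045,0,-0.012,0,0,0,0.88],
])

```text
time: 31.78
tool_pos: [0.53, 0.0626, 0.1785]
tcp_rot: [-0.689, -1.737, 1.795]
wrist_force: [0.6, 0.1, 0.6]
width: 0.885
```

Emit:
jog_arm([
  [0.045,0.01,-0.012,0,0,0,0.88],
  [0.045,0.02,-0.012,0,0,0,0.88],
  [0,0,0,0,0,0,0.88],
  [0,0,0,0,0,0,0.88],
])

```text
time: 32.28
tool_pos: [0.4747, 0.1453, 0.1433]
tcp_rot: [-0.679, -1.734, 1.8]
wrist_force: [0.8, -0.5, 1.1]
width: 0.881
```

```bash
python3 - <<'E'
from h import *
wl(["green_tin"])
plan(.465,.1600,.15,136.5)
E
```

```text
green_tin 0.69 [341. 251.] {'xy': (0.4648, 0.1571), 'mm': (102, 53), 'yaw': 46.9, 'z': 0.0366}
t 32.38 pos [0.4749 0.1448 0.1435] w 0.881 F [-0.4  0.1 -0. ]
tool axes cols
 [[-0.723 -0.04  -0.689]
 [ 0.69  -0.021 -0.723]
 [ 0.014 -0.999  0.043]]
q6 final deg -118.0
turn about y -0.003 rad = 1 x -0.003
tilt fix first (rx,rz) -0.043 0.014
then shift (after turn) [ 0.0177 -0.0065 -0.0042] rows@.055 xz: 1
```

Emit:
jog_arm([
  [0,0,0,-0.043,0,0.014,0.88],
  [0.016,0.02,-0.003,0,0,0,0.88],
  [0,0.02,0,0,0,0,0.88],
  [0,0,0,0,0,0,0.88],
  [0,0,0,0,0,0,0.88],
])

```text
time: 33.0
tool_pos: [0.4717, 0.1544, 0.106]
tcp_rot: [-0.725, -1.776, 1.768]
wrist_force: [0.5, -0.1, 0.2]
width: 0.877
```

```bash
python3 - <<'E'
from h import *
wl(["green_tin"])
plan(.4648,.158,.025,136.5)
E
```

```text
green_tin 0.88 [334. 254.] {'xy': (0.4649, 0.1573), 'mm': (103, 54), 'yaw': 46.8, 'z': 0.0365}
t 33.1 pos [0.4716 0.1546 0.106 ] w 0.881 F [ 0.2 -0.4  0.5]
tool axes cols
 [[-0.718  0.008 -0.696]
 [ 0.696  0.002 -0.718]
 [-0.005 -1.    -0.007]]
q6 final deg -118.0
turn about y -0.011 rad = 1 x -0.011
tilt fix first (rx,rz) 0.007 -0.005
then shift (after turn) [0.0073 0.081  0.0022] rows@.055 xz: 1
```

Emit:
jog_arm([
  [0.007,0.03,0.002,0.007,-0.011,-0.005,0.88],
  [0,0.03,0,0,0,0,0.88],
  [0,0.01,0,0,0,0,0.88],
  [0,0,0,0,0,0,0.88],
])

```text
time: 33.6
tool_pos: [0.47, 0.1588, 0.0389]
tcp_rot: [-0.716, -1.784, 1.774]
wrist_force: [0.0, -0.2, -0.3]
width: 0.881
```

```bash
python3 - <<'E'
from h import *
plan(.4648,.1575,.025,137)
E
```

```text
t 33.6 pos [0.47   0.1588 0.0389] w 0.881 F [ 0.  -0.2 -0.3]
tool axes cols
 [[-0.725  0.008 -0.689]
 [ 0.689  0.003 -0.725]
 [-0.004 -1.    -0.007]]
q6 final deg -118.0
turn about y -0.009 rad = 1 x -0.009
tilt fix first (rx,rz) 0.007 -0.004
then shift (after turn) [0.0029 0.0139 0.0045] rows@.055 xz: 1
```

Grip green, lift, turn to caddy and travel.

Emit:
jog_arm([
  [0.003,0.012,0.0045,0.007,0,-0.004,0.88],
  [0,0,0,0,0,0,0],
  [0,0,0,0,0,0,0],
  [0,0,0,0,0,0,0],
  [0,0,0,0,0,0,0],
], force=80)

```text
time: 34.22
tool_pos: [0.4668, 0.1582, 0.029]
tcp_rot: [-0.713, -1.781, 1.775]
wrist_force: [0.7, 0.6, -1.1]
width: 0.614
```

Emit:
jog_arm([
  [0,-0.045,0,0.004,0,-0.002,0],
  [0,-0.055,0,0,0.161,0,0],
  [0,-0.03,0,0,0.161,0,0],
  [0,0,0,0,0.161,0,0],
  [0,0,0,0,0.161,0,0],
  [0,0,0,0,0.161,0,0],
  [0,0,0,0,0.161,0,0],
  [0,0,0,0,0,0,0],
])

```text
time: 35.22
tool_pos: [0.463, 0.1571, 0.1598]
tcp_rot: [-1.288, -1.066, 1.077]
wrist_force: [-0.1, 0.6, -1.7]
width: 0.615
```

```bash
python3 - <<'E'
from h import *
plan(PF[0],PF[1],.15,81.8)
E
```

```text
t 35.23 pos [0.463  0.1571 0.1598] w 0.615 F [-0.1  0.6 -1.7]
tool axes cols
 [[ 0.184 -0.007 -0.983]
 [ 0.983 -0.002  0.184]
 [-0.004 -1.     0.006]]
q6 final deg -92.0
turn about y -0.042 rad = 1 x -0.042
tilt fix first (rx,rz) -0.006 -0.004
then shift (after turn) [-0.244   0.0098 -0.2051] rows@.055 xz: 6
```

Emit:
jog_arm([
  [0,0,0,-0.006,-0.042,-0.004,0],
  [-0.04,0,-0.034,0,0,0,0],
  [-0.04,0,-0.034,0,0,0,0],
  [-0.04,0,-0.034,0,0,0,0],
  [-0.04,0,-0.034,0,0,0,0],
  [-0.04,0,-0.034,0,0,0,0],
  [-0.04,0,-0.03,0,0,0,0],
  [0,0,0,0,0,0,0],
  [0,0,0,0,0,0,0],
])

```text
time: 36.35
tool_pos: [0.6332, -0.1137, 0.1546]
tcp_rot: [-1.253, -1.126, 1.13]
wrist_force: [-0.3, 0.5, -2.4]
width: 0.615
```

```bash
python3 - <<'E'
from h import *
p=held("green_tin",.103,.054,0)
plan(PF[0],PF[1],.09,81.8)
E
```

```text
t 36.4 pos [ 0.6333 -0.1136  0.1547] w 0.616 F [ 0.8 -1.3 -2.7]
tool axes cols
 [[ 0.108 -0.005 -0.994]
 [ 0.994  0.002  0.108]
 [ 0.001 -1.     0.005]]
green_tin 0.75 top z 0.1619 near x -0.0495 -> centre x 0.002 y [-0.0266  0.0252] TCP 0.002 0.0004
t 36.45 pos [ 0.6332 -0.1131  0.155 ] w 0.614 F [ 0.3  0.1 -2. ]
tool axes cols
 [[ 0.108 -0.005 -0.994]
 [ 0.994  0.002  0.108]
 [ 0.001 -1.     0.005]]
q6 final deg -92.0
turn about y 0.035 rad = 1 x 0.035
tilt fix first (rx,rz) -0.005 0.001
then shift (after turn) [-0.0009  0.065   0.0019] rows@.055 xz: 1
```

Emit:
jog_arm([
  [0,0,0.001,-0.005,0.035,0,0],
  [0,0.03,0,0,0,0,0],
  [0,0.025,0,0,0,0,0],
  [0,0,0,0,0,0,0],
  [0,0,0,0,0,0,0],
])

```text
time: 37.08
tool_pos: [0.6315, -0.1082, 0.1015]
tcp_rot: [-1.274, -1.107, 1.101]
wrist_force: [0.5, 0.5, -2.2]
width: 0.615
```

```bash
python3 - <<'E'
from h import *
p=held("green_tin",.103,.054,0)
plan(PF[0],PF[1],.0815,81.8)
E
```

```text
t 37.12 pos [ 0.6314 -0.1082  0.1014] w 0.613 F [-0.2  0.3 -2.1]
tool axes cols
 [[ 0.141  0.003 -0.99 ]
 [ 0.99   0.001  0.141]
 [ 0.002 -1.    -0.003]]
green_tin 0.92 top z 0.1087 near x -0.0519 -> centre x -0.0004 y [-0.021   0.0306] TCP -0.0006 0.0055
t 37.17 pos [ 0.6316 -0.1084  0.1017] w 0.615 F [-0.3 -0.7 -2.1]
tool axes cols
 [[ 0.142  0.004 -0.99 ]
 [ 0.99   0.001  0.142]
 [ 0.002 -1.    -0.004]]
q6 final deg -92.0
turn about y 0.001 rad = 1 x 0.001
tilt fix first (rx,rz) 0.004 0.002
then shift (after turn) [-0.0053  0.0202 -0.0003] rows@.055 xz: 1
```

Emit:
jog_arm([
  [-0.005,0.01,0,0.003,0,0.002,0],
  [0,0.008,0,0,0,0,0],
  [0,0,0,0,0,0,0],
  [0,0,0,0,0,0,0],
])

```text
time: 37.67
tool_pos: [0.6321, -0.1142, 0.0843]
tcp_rot: [-1.276, -1.105, 1.103]
wrist_force: [-0.5, 0.2, -2.2]
width: 0.609
```

Emit:
jog_arm([
  [0,0.003,0,0,0,0,0],
  [0,0,0,0,0,0,0],
  [0,0,0,0,0,0,0.88],
  [0,0,0,0,0,0,0.88],
  [0,0,0,0,0,0,0.88],
  [0,-0.03,0,0,0,0,0.88],
  [0,-0.04,0,0,0,0,0.88],
  [0,-0.04,0,0,0,0,0.88],
  [0,-0.03,0,0,0,0,0.88],
  [0,0,0,0,0,0,0.88],
])

```text
time: 38.92
tool_pos: [0.633, -0.1143, 0.2277]
tcp_rot: [-1.28, -1.108, 1.101]
wrist_force: [-0.6, -0.1, -0.4]
width: 0.884
```

```bash
python3 - <<'E'
from h import *
p=read_camera("wrist"); placedc(p,.07,.11)
t=read_camera("top"); look(t,["yellow_tin"],1)
plan(.620,.2155,.20,139)
E
```

```text
{'xy': (0.631, -0.1149), 'mm': (101, 53), 'yaw': -8.0, 'z': 0.0886} rel platform mm -0.0 -1.2 yaw err 0.2
yellow_tin 0.77 [298. 197.] {'xy': (0.6194, 0.2193), 'mm': (95, 51), 'yaw': 50.0, 'z': 0.0418}
t 39.08 pos [ 0.6301 -0.1136  0.2225] w 0.879 F [ 0.3  0.4 -0.3]
tool axes cols
 [[ 0.142 -0.001 -0.99 ]
 [ 0.99  -0.     0.142]
 [-0.    -1.     0.001]]
q6 final deg -120.0
turn about y -0.998 rad = 6 x -0.166
tilt fix first (rx,rz) -0.001 -0.0
then shift (after turn) [ 0.2236  0.0225 -0.2417] rows@.055 xz: 6
```

Emit:
jog_arm([
  [0,0,0,0,-0.166,0,0.88],
  [0,0,0,0,-0.166,0,0.88],
  [0,0,0,0,-0.166,0,0.88],
  [0,0,0,0,-0.166,0,0.88],
  [0,0,0,0,-0.166,0,0.88],
  [0,0,0,0,-0.166,0,0.88],
  [0.034,0,-0.037,0,0,0,0.88],
  [0.034,0,-0.037,0,0,0,0.88],
  [0.034,0,-0.037,0,0,0,0.88],
  [0.034,0,-0.037,0,0,0,0.88],
])

```text
time: 40.33
tool_pos: [0.6186, 0.1145, 0.1869]
tcp_rot: [-0.659, -1.732, 1.829]
wrist_force: [-0.5, -0.4, -0.5]
width: 0.878
```

Emit:
jog_arm([
  [0.034,0.01,-0.037,0,0,0,0.88],
  [0.034,0.03,-0.037,0,0,0,0.88],
  [0,0.03,0,0,0,0,0.88],
  [0,0,0,0,0,0,0.88],
  [0,0,0,0,0,0,0.88],
])

```text
time: 40.95
tool_pos: [0.6079, 0.2182, 0.1017]
tcp_rot: [-0.642, -1.723, 1.836]
wrist_force: [0.5, -0.4, 0.6]
width: 0.885
```

```bash
python3 - <<'E'
from h import *
wl(["yellow_tin"])
plan(.6195,.2150,.11,139.5)
E
```

```text
yellow_tin 0.84 [294. 284.] {'xy': (0.6201, 0.214), 'mm': (94, 52), 'yaw': 50.0, 'z': 0.0365}
t 41.05 pos [0.6081 0.2179 0.1023] w 0.875 F [-0.2 -0.7  0.9]
tool axes cols
 [[-0.743 -0.06  -0.667]
 [ 0.67  -0.04  -0.742]
 [ 0.018 -0.997  0.07 ]]
q6 final deg -120.0
turn about y -0.027 rad = 1 x -0.027
tilt fix first (rx,rz) -0.07 0.018
then shift (after turn) [-0.0105 -0.0077 -0.0052] rows@.055 xz: 1
```

Emit:
jog_arm([
  [0,0,0,-0.07,-0.035,0.018,0.88],
  [0,0,0,0,0,0,0.88],
  [-0.011,0.03,-0.005,0,0,0,0.88],
  [0,0.02,0,0,0,0,0.88],
  [0,0,0,0,0,0,0.88],
])

```text
time: 41.68
tool_pos: [0.6256, 0.2136, 0.0581]
tcp_rot: [-0.674, -1.823, 1.809]
wrist_force: [-0.2, -1.1, 1.0]
width: 0.883
```

```bash
python3 - <<'E'
from h import *
wl(["yellow_tin"])
plan(.620,.2145,.026,140)
E
```

```text
yellow_tin 0.73 [329. 294.] {'xy': (0.6204, 0.2143), 'mm': (94, 53), 'yaw': 49.4, 'z': 0.0364}
t 41.77 pos [0.6268 0.2142 0.0599] w 0.882 F [0.3 0.2 1. ]
tool axes cols
 [[-0.763  0.013 -0.646]
 [ 0.647  0.005 -0.763]
 [-0.007 -1.    -0.012]]
q6 final deg -121.0
turn about y -0.005 rad = 1 x -0.005
tilt fix first (rx,rz) 0.012 -0.007
then shift (after turn) [0.0054 0.0339 0.0041] rows@.055 xz: 1
```

Emit:
jog_arm([
  [0.0052,0.015,0.004,0.012,0,-0.007,0.88],
  [0,0.017,0,0,0,0,0.88],
  [0,0,0,0,0,0,0.88],
  [0,0,0,0,0,0,0],
  [0,0,0,0,0,0,0],
  [0,0,0,0,0,0,0],
  [0,0,0,0,0,0,0],
], force=80)

```text
time: 42.65
tool_pos: [0.6206, 0.2154, 0.0274]
tcp_rot: [-0.665, -1.815, 1.813]
wrist_force: [-0.1, -0.8, -2.1]
width: 0.589
```

Emit:
jog_arm([
  [0,-0.045,0,0,0,0,0],
  [0,-0.055,0,0,0.167,0,0],
  [0,-0.05,0,0,0.167,0,0],
  [0,-0.03,0,0,0.167,0,0],
  [0,0,0,0,0.167,0,0],
  [0,0,0,0,0.167,0,0],
  [0,0,0,0,0.167,0,0],
  [0,0,0,0,0,0,0],
])

```text
time: 43.65
tool_pos: [0.618, 0.2143, 0.2102]
tcp_rot: [-1.28, -1.082, 1.09]
wrist_force: [-0.2, 0.3, -2.6]
width: 0.588
```

```bash
python3 - <<'E'
from h import *
plan(PF[0],PF[1],.20,81.8)
E
```

```text
t 43.65 pos [0.618  0.2143 0.2102] w 0.588 F [-0.2  0.3 -2.6]
tool axes cols
 [[ 0.164 -0.005 -0.986]
 [ 0.986 -0.001  0.164]
 [-0.002 -1.     0.005]]
q6 final deg -92.0
turn about y -0.022 rad = 1 x -0.022
tilt fix first (rx,rz) -0.005 -0.002
then shift (after turn) [-0.3228  0.0102 -0.0599] rows@.055 xz: 6
```

Emit:
jog_arm([
  [0,0,0,-0.005,-0.022,0,0],
  [-0.046,0,-0.009,0,0,0,0],
  [-0.046,0,-0.009,0,0,0,0],
  [-0.046,0,-0.009,0,0,0,0],
  [-0.046,0,-0.009,0,0,0,0],
  [-0.046,0,-0.009,0,0,0,0],
  [-0.046,0,-0.009,0,0,0,0],
  [-0.035,0,-0.007,0,0,0,0],
  [0,0,0,0,0,0,0],
  [0,0,0,0,0,0,0],
])

```text
time: 44.9
tool_pos: [0.6379, -0.1102, 0.208]
tcp_rot: [-1.259, -1.126, 1.131]
wrist_force: [-0.7, -0.3, -2.1]
width: 0.592
```

```bash
python3 - <<'E'
from h import *
p=held("yellow_tin",.094,.052,0)
plan(PF[0],PF[1],.119,81.8)
E
```

```text
t 44.95 pos [ 0.6379 -0.1101  0.2081] w 0.587 F [ 0.5  0.5 -2.4]
tool axes cols
 [[ 0.109 -0.002 -0.994]
 [ 0.994 -0.002  0.109]
 [-0.002 -1.     0.001]]
yellow_tin 0.73 top z 0.2169 near x -0.0403 -> centre x 0.0067 y [-0.0214  0.0283] TCP 0.0061 0.0045
t 45.0 pos [ 0.6379 -0.1096  0.2082] w 0.593 F [ 0.4 -0.4 -2. ]
tool axes cols
 [[ 0.108 -0.001 -0.994]
 [ 0.994 -0.002  0.108]
 [-0.002 -1.     0.001]]
q6 final deg -92.0
turn about y 0.034 rad = 1 x 0.034
tilt fix first (rx,rz) -0.001 -0.002
then shift (after turn) [-0.005   0.0892  0.0061] rows@.055 xz: 1
```

Emit:
jog_arm([
  [0,0,0,0,0.034,0,0],
  [-0.005,0.02,0.006,0,0,0,0],
  [0,0.03,0,0,0,0,0],
  [0,0.02,0,0,0,0,0],
  [0,0,0,0,0,0,0],
  [0,0,0,0,0,0,0],
])

```text
time: 45.75
tool_pos: [0.6291, -0.1107, 0.1332]
tcp_rot: [-1.27, -1.102, 1.109]
wrist_force: [0.3, -1.0, -2.5]
width: 0.589
```

```bash
python3 - <<'E'
from h import *
p=held("yellow_tin",.094,.052,0)
plan(PF[0],PF[1],.118,81.8)
E
```

```text
t 45.8 pos [ 0.6289 -0.1107  0.1332] w 0.59 F [ 0.7 -0.4 -3.3]
tool axes cols
 [[ 0.139 -0.004 -0.99 ]
 [ 0.99  -0.002  0.139]
 [-0.002 -1.     0.004]]
yellow_tin 0.94 top z 0.142 near x -0.0489 -> centre x -0.0019 y [-0.0227  0.0266] TCP -0.0027 0.0026
t 45.85 pos [ 0.6293 -0.1108  0.1336] w 0.59 F [-0.7 -0.2 -2.3]
tool axes cols
 [[ 0.139 -0.003 -0.99 ]
 [ 0.99  -0.002  0.139]
 [-0.002 -1.     0.003]]
q6 final deg -92.0
turn about y 0.004 rad = 1 x 0.004
tilt fix first (rx,rz) -0.003 -0.002
then shift (after turn) [-0.0026  0.0156 -0.0023] rows@.055 xz: 1
```

Emit:
jog_arm([
  [-0.0025,0.007,-0.002,-0.003,0,-0.002,0],
  [0,0.007,0,0,0,0,0],
  [0,0,0,0,0,0,0],
  [0,0,0,0,0,0,0],
])

```text
time: 46.35
tool_pos: [0.6326, -0.1143, 0.1209]
tcp_rot: [-1.275, -1.108, 1.105]
wrist_force: [-0.1, 0.2, -1.8]
width: 0.592
```

Emit:
jog_arm([
  [0,0.003,0,0,0,0,0],
  [0,0,0,0,0,0,0],
  [0,0,0,0,0,0,0.85],
  [0,0,0,0,0,0,0.85],
  [0,0,0,0,0,0,0.85],
  [0,-0.03,0,0,0,0,0.85],
  [0,-0.04,0,0,0,0,0.85],
  [0,-0.04,0,0,0,0,0.85],
  [0,-0.03,0,0,0,0,0.85],
  [0,0,0,0,0,0,0.85],
])

```text
time: 47.6
tool_pos: [0.6331, -0.1143, 0.2642]
tcp_rot: [-1.279, -1.111, 1.103]
wrist_force: [-0.0, -0.6, -0.6]
width: 0.845
```

```bash
python3 - <<'E'
from h import *
p=read_camera("wrist"); placedc(p,.108,.14)
t=read_camera("top"); cv2.imwrite("pics/t2.png",t["img"]); P=cloud(t)
hsv=cv2.cvtColor(t["img"],cv2.COLOR_BGR2HSV)
v=np.linalg.norm(P[...,:2]-[.5106,.4309],axis=-1)<.09
print("red",fit(P,v&(P[...,2]>.03)&(P[...,2]<.06)))
look(t,["white_tin","nutmeg_tin"],1)
plan(.511,.4270,.20,137)
E
```

```text
{'xy': (0.6319, -0.115), 'mm': (92, 51), 'yaw': -8.0, 'z': 0.1266} rel platform mm 0.9 -1.2 yaw err 0.2
red {'xy': (0.5107, 0.4311), 'mm': (86, 49), 'yaw': 47.3, 'z': 0.0419}
white_tin 0.72 [406. 209.] {'xy': (0.6159, -0.087), 'mm': (106, 46), 'yaw': 21.3, 'z': 0.0537}
nutmeg_tin 0.79 [334. 185.] {'xy': (0.6488, 0.1087), 'mm': (51, 47), 'yaw': 0.0, 'z': 0.041}
t 47.8 pos [ 0.6302 -0.1137  0.2582] w 0.848 F [-0.2 -0.7 -0. ]
tool axes cols
 [[ 0.139 -0.002 -0.99 ]
 [ 0.99   0.     0.139]
 [-0.    -1.     0.002]]
q6 final deg -97.0
turn about y -0.960 rad = 6 x -0.160
tilt fix first (rx,rz) -0.002 -0.0
then shift (after turn) [ 0.4559  0.0582 -0.3142] rows@.055 xz: 11
```

Emit:
jog_arm([
  [0,0,0,0,-0.16,0,0.85],
  [0,0,0,0,-0.16,0,0.85],
  [0,0,0,0,-0.16,0,0.85],
  [0,0,0,0,-0.16,0,0.85],
  [0,0,0,0,-0.16,0,0.85],
  [0,0,0,0,-0.16,0,0.85],
  [0.042,0,-0.029,0,0,0,0.85],
  [0.042,0,-0.029,0,0,0,0.85],
  [0.042,0,-0.029,0,0,0,0.85],
  [0.042,0,-0.029,0,0,0,0.85],
])

```text
time: 49.05
tool_pos: [0.5796, 0.1069, 0.2296]
tcp_rot: [-0.677, -1.73, 1.8]
wrist_force: [0.8, -0.1, -0.4]
width: 0.85
```

Emit:
jog_arm([
  [0.042,0,-0.029,0,0,0,0.85],
  [0.042,0,-0.029,0,0,0,0.85],
  [0.042,0,-0.029,0,0,0,0.85],
  [0.042,0,-0.029,0,0,0,0.85],
  [0.042,0,-0.029,0,0,0,0.85],
  [0.03,0,-0.02,0,0,0,0.85],
  [0,0,0,0,0,0,0.85],
  [0,0,0,0,0,0,0.85],
])

```text
time: 50.05
tool_pos: [0.5073, 0.4002, 0.2067]
tcp_rot: [-0.654, -1.707, 1.818]
wrist_force: [0.2, 0.0, -1.1]
width: 0.847
```

```bash
python3 - <<'E'
from h import *
wl(["red_tin"],2)
plan(.511,.4270,.12,137.3)
E
```

```text
red_tin 0.74 [537. 389.] {'xy': (0.4706, 0.6293), 'mm': (8, 8), 'yaw': -90.0, 'z': 0.0352}
red_tin 0.64 [377. 414.] {'xy': (0.5853, 0.5618), 'mm': (83, 48), 'yaw': 15.4, 'z': 0.0362}
t 50.15 pos [0.5077 0.3998 0.2072] w 0.848 F [ 0.5 -0.4  0.2]
tool axes cols
 [[-0.726 -0.067 -0.685]
 [ 0.688 -0.035 -0.725]
 [ 0.024 -0.997  0.071]]
q6 final deg -97.0
turn about y -0.013 rad = 1 x -0.013
tilt fix first (rx,rz) -0.071 0.024
then shift (after turn) [ 0.016   0.0872 -0.0223] rows@.055 xz: 1
```

Emit:
jog_arm([
  [0,0,0,-0.071,-0.013,0.024,0.85],
  [0,0,0,0,0,0,0.85],
  [0.016,0.035,-0.022,0,0,0,0.85],
  [0,0.03,0,0,0,0,0.85],
  [0,0.02,0,0,0,0,0.85],
  [0,0,0,0,0,0,0.85],
])

```text
time: 50.9
tool_pos: [0.5156, 0.4225, 0.122]
tcp_rot: [-0.706, -1.782, 1.78]
wrist_force: [0.3, -0.6, 0.1]
width: 0.852
```

```bash
cat >> h.py <<'E'
def around(p,x,y,zlo=.028,zhi=.055,r=.065):
    P=cloud(p); m=(np.linalg.norm(P[...,:2]-[x,y],axis=-1)<r)&(p["range_z"]>0)&(P[...,2]>zlo)&(P[...,2]<zhi); f=fit(P,m,.006)
    print(f,"mean BGR",p["img"][m].mean(0).round()); return f
E
python3 - <<'E'
from h import *
p=read_camera("wrist"); cv2.imwrite("pics/w9.png",p["img"]); around(p,.511,.427)
plan(.511,.4270,.026,137.3)
E
```

```text
{'xy': (0.5111, 0.4266), 'mm': (84, 49), 'yaw': 47.3, 'z': 0.0365} mean BGR [45. 50. 99.]
t 50.95 pos [0.5163 0.4231 0.1233] w 0.85 F [ 0.4 -0.2 -0.2]
tool axes cols
 [[-0.729  0.003 -0.684]
 [ 0.684  0.002 -0.729]
 [-0.001 -1.    -0.003]]
q6 final deg -97.0
turn about y -0.009 rad = 1 x -0.009
tilt fix first (rx,rz) 0.003 -0.001
then shift (after turn) [0.0066 0.0973 0.0008] rows@.055 xz: 1
```

View pics/w9.png

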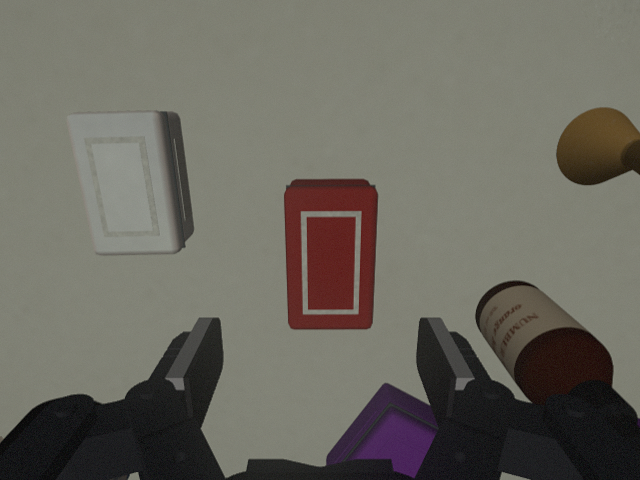

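Emit:
jog_arm([
  [0.0065,0.04,0.001,0.003,0,0,0.85],
  [0,0.03,0,0,0,0,0.85],
  [0,0.015,0,0,0,0,0.85],
  [0,0,0,0,0,0,0.85],
])

```text
time: 51.45
tool_pos: [0.5166, 0.4298, 0.0441]
tcp_rot: [-0.714, -1.792, 1.772]
wrist_force: [0.2, -0.1, 0.4]
width: 0.849
```

```bash
python3 - <<'E'
from h import *
plan(.511,.4266,.026,137.3)
E
```

```text
t 51.45 pos [0.5166 0.4298 0.0441] w 0.849 F [ 0.2 -0.1  0.4]
tool axes cols
 [[-0.728  0.011 -0.686]
 [ 0.686  0.007 -0.728]
 [-0.003 -1.    -0.012]]
q6 final deg -97.0
turn about y -0.010 rad = 1 x -0.010
tilt fix first (rx,rz) 0.012 -0.003
then shift (after turn) [0.002  0.0181 0.0061] rows@.055 xz: 1
```

Emit:
jog_arm([
  [0.002,0.01,0.006,0.012,-0.01,-0.003,0.85],
  [0,0.007,0,0,0,0,0.85],
  [0,0,0,0,0,0,0.85],
  [0,0,0,0,0,0,0],
  [0,0,0,0,0,0,0],
  [0,0,0,0,0,0,0],
  [0,0,0,0,0,0,0],
], force=80)

```text
time: 52.32
tool_pos: [0.5135, 0.4286, 0.0308]
tcp_rot: [-0.702, -1.793, 1.782]
wrist_force: [-1.0, 0.1, -0.3]
width: 0.566
```

Emit:
jog_arm([
  [0,-0.045,0,0,0,0,0],
  [0,-0.055,0,0,0,0,0],
  [0,-0.055,0,0,0.162,0,0],
  [0,-0.04,0,0,0.162,0,0],
  [0,-0.02,0,0,0.162,0,0],
  [0,0,0,0,0.162,0,0],
  [0,0,0,0,0.162,0,0],
  [0,0,0,0,0.162,0,0],
  [0,0,0,0,0,0,0],
])

```text
time: 53.45
tool_pos: [0.5094, 0.4252, 0.2463]
tcp_rot: [-1.287, -1.074, 1.083]
wrist_force: [0.9, 0.4, -2.7]
width: 0.564
```

```bash
python3 - <<'E'
from h import *
plan(PF[0],PF[1],.235,81.8)
E
```

```text
t 53.45 pos [0.5094 0.4252 0.2463] w 0.564 F [ 0.9  0.4 -2.7]
tool axes cols
 [[ 0.176 -0.004 -0.984]
 [ 0.984 -0.003  0.176]
 [-0.004 -1.     0.003]]
q6 final deg -92.0
turn about y -0.033 rad = 1 x -0.033
tilt fix first (rx,rz) -0.003 -0.004
then shift (after turn) [-0.516   0.0113 -0.1974] rows@.055 xz: 11
```

Emit:
jog_arm([
  [0,0,0,-0.003,-0.033,-0.004,0],
  [-0.047,0,-0.018,0,0,0,0],
  [-0.047,0,-0.018,0,0,0,0],
  [-0.047,0,-0.018,0,0,0,0],
  [-0.047,0,-0.018,0,0,0,0],
  [-0.047,0,-0.018,0,0,0,0],
  [-0.047,0,-0.018,0,0,0,0],
  [-0.047,0,-0.018,0,0,0,0],
  [-0.047,0,-0.018,0,0,0,0],
])

```text
time: 54.58
tool_pos: [0.6065, 0.0265, 0.2436]
tcp_rot: [-1.255, -1.134, 1.133]
wrist_force: [0.1, 0.3, -2.1]
width: 0.566
```

Emit:
jog_arm([
  [-0.047,0,-0.018,0,0,0,0],
  [-0.03,0,-0.012,0,0,0,0],
  [0,0,0,0,0,0,0],
  [0,0,0,0,0,0,0],
])

```text
time: 55.08
tool_pos: [0.6288, -0.0596, 0.2425]
tcp_rot: [-1.252, -1.138, 1.138]
wrist_force: [0.2, -0.2, -2.3]
width: 0.572
```

```bash
python3 - <<'E'
from h import *
p=held("red_tin",.085,.050,0)
plan(PF[0],PF[1],.16,81.8)
E
```

```text
t 55.12 pos [ 0.6288 -0.0594  0.2425] w 0.568 F [-0.  -0.4 -2.6]
tool axes cols
 [[ 0.095 -0.001 -0.995]
 [ 0.995  0.     0.095]
 [ 0.    -1.     0.001]]
red_tin 0.73 top z 0.248 near x -0.0538 -> centre x -0.0113 y [0.0281 0.0763] TCP -0.0101 0.0534
t 55.17 pos [ 0.6288 -0.059   0.2426] w 0.562 F [-0.4 -0.7 -2.6]
tool axes cols
 [[ 0.095 -0.001 -0.995]
 [ 0.995  0.     0.095]
 [ 0.    -1.     0.001]]
q6 final deg -92.0
turn about y 0.048 rad = 1 x 0.048
tilt fix first (rx,rz) -0.001 0.0
then shift (after turn) [-0.0538  0.0826 -0.0102] rows@.055 xz: 1
```

Emit:
jog_arm([
  [0,0,0,0,0.048,0,0],
  [-0.027,0,-0.006,0,0,0,0],
  [-0.026,0,-0.005,0,0,0,0],
  [0,0.02,0,0,0,0,0],
  [0,0.03,0,0,0,0,0],
  [0,0,0,0,0,0,0],
  [0,0,0,0,0,0,0],
])

```text
time: 56.05
tool_pos: [0.6315, -0.1036, 0.1908]
tcp_rot: [-1.264, -1.114, 1.111]
wrist_force: [0.1, 0.4, -2.2]
width: 0.565
```

```bash
python3 - <<'E'
from h import *
p=held("red_tin",.085,.050,0)
plan(PF[0],PF[1],.16,81.8)
E
```

```text
t 56.1 pos [ 0.6311 -0.1035  0.1905] w 0.564 F [-0.3  0.1 -3. ]
tool axes cols
 [[ 0.129 -0.002 -0.992]
 [ 0.992  0.004  0.129]
 [ 0.004 -1.     0.002]]
red_tin 0.77 top z 0.1963 near x -0.0447 -> centre x -0.0022 y [-0.0145  0.0331] TCP -0.0015 0.0101
t 56.15 pos [ 0.6314 -0.1039  0.1909] w 0.566 F [-0.1 -0.1 -1.1]
tool axes cols
 [[ 0.129 -0.001 -0.992]
 [ 0.992  0.003  0.129]
 [ 0.003 -1.     0.001]]
q6 final deg -92.0
turn about y 0.014 rad = 1 x 0.014
tilt fix first (rx,rz) -0.001 0.003
then shift (after turn) [-0.0097  0.0309 -0.0013] rows@.055 xz: 1
```

Emit:
jog_arm([
  [-0.0095,0,-0.001,0,0.014,0.003,0],
  [0,0.013,0,0,0,0,0],
  [0,0.008,0,0,0,0,0],
  [0,0,0,0,0,0,0],
  [0,0,0,0,0,0,0],
])

```text
time: 56.78
tool_pos: [0.6321, -0.1144, 0.1704]
tcp_rot: [-1.275, -1.103, 1.101]
wrist_force: [0.3, 0.2, -1.9]
width: 0.566
```

```bash
python3 - <<'E'
from h import *
p=held("red_tin",.085,.050,0)
plan(PF[0],PF[1],.1595,81.8)
E
```

```text
t 56.83 pos [ 0.6321 -0.1143  0.1704] w 0.566 F [ 0.1  0.2 -2.3]
tool axes cols
 [[ 0.144  0.002 -0.99 ]
 [ 0.99  -0.     0.144]
 [-0.    -1.    -0.002]]
red_tin 0.63 top z 0.1758 near x -0.0425 -> centre x -0.0 y [-0.0248  0.0225] TCP 0.001 -0.0005
t 56.88 pos [ 0.6322 -0.1144  0.1706] w 0.563 F [-0.5  1.  -1.7]
tool axes cols
 [[ 0.144  0.002 -0.99 ]
 [ 0.99  -0.     0.144]
 [-0.    -1.    -0.002]]
q6 final deg -92.0
turn about y -0.001 rad = 1 x -0.001
tilt fix first (rx,rz) 0.002 -0.0
then shift (after turn) [0.0005 0.0111 0.0011] rows@.055 xz: 1
```

Emit:
jog_arm([
  [0,0.005,0,0,0,0,0],
  [0,0.005,0,0,0,0,0],
  [0,0,0,0,0,0,0],
  [0,0,0,0,0,0,0],
])

```text
time: 57.38
tool_pos: [0.6325, -0.1143, 0.1602]
tcp_rot: [-1.276, -1.104, 1.101]
wrist_force: [0.1, 0.4, -2.7]
width: 0.567
```

Emit:
jog_arm([
  [0,0.001,0,0,0,0,0],
  [0,0,0,0,0,0,0.82],
  [0,0,0,0,0,0,0.82],
  [0,0,0,0,0,0,0.82],
  [0,-0.03,0,0,0,0,0.82],
  [0,-0.04,0,0,0,0,0.82],
  [0,-0.04,0,0,0,0,0.82],
  [0,-0.03,0,0,0,0,0.82],
  [0,0,0,0,0,0,0.82],
])

```text
time: 58.5
tool_pos: [0.6332, -0.1144, 0.306]
tcp_rot: [-1.28, -1.107, 1.1]
wrist_force: [0.2, -0.4, 0.1]
width: 0.818
```

```bash
python3 - <<'E'
from h import *
p=read_camera("wrist"); placedc(p,.145,.18)
t=read_camera("top"); around(t,.5607,.3264)
plan(.5610,.3225,.22,138.5)
E
```

```text
{'xy': (0.63, -0.1147), 'mm': (84, 49), 'yaw': -8.3, 'z': 0.1646} rel platform mm -1.0 -1.2 yaw err -0.1
{'xy': (0.5609, 0.3268), 'mm': (75, 48), 'yaw': 48.6, 'z': 0.0416} mean BGR [178. 189. 183.]
t 58.6 pos [ 0.6315 -0.1141  0.302 ] w 0.817 F [-0.2 -0.  -0.5]
tool axes cols
 [[ 0.144  0.001 -0.99 ]
 [ 0.99  -0.     0.144]
 [-0.    -1.    -0.001]]
q6 final deg -109.0
turn about y -0.991 rad = 6 x -0.165
tilt fix first (rx,rz) 0.001 -0.0
then shift (after turn) [ 0.3421  0.082  -0.2803] rows@.055 xz: 9
```

Emit:
jog_arm([
  [0,0,0,0,-0.165,0,0.82],
  [0,0,0,0,-0.165,0,0.82],
  [0,0,0,0,-0.165,0,0.82],
  [0,0,0,0,-0.165,0,0.82],
  [0,0,0,0,-0.165,0,0.82],
  [0,0,0,0,-0.165,0,0.82],
  [0.0385,0,-0.0315,0,0,0,0.82],
  [0.0385,0,-0.0315,0,0,0,0.82],
  [0.0385,0,-0.0315,0,0,0,0.82],
  [0.0385,0.01,-0.0315,0,0,0,0.82],
])

```text
time: 59.85
tool_pos: [0.5958, 0.1105, 0.2586]
tcp_rot: [-0.67, -1.734, 1.816]
wrist_force: [0.4, 0.3, -0.3]
width: 0.821
```

Emit:
jog_arm([
  [0.0385,0.02,-0.0315,0,0,0,0.82],
  [0.0385,0.02,-0.0315,0,0,0,0.82],
  [0.0385,0.02,-0.0315,0,0,0,0.82],
  [0.025,0.02,-0.02,0,0,0,0.82],
  [0,0.02,0,0,0,0,0.82],
  [0,0,0,0,0,0,0.82],
  [0,0,0,0,0,0,0.82],
])

```text
time: 60.72
tool_pos: [0.5547, 0.2909, 0.1353]
tcp_rot: [-0.648, -1.715, 1.829]
wrist_force: [0.2, 0.1, 0.8]
width: 0.817
```

```bash
python3 - <<'E'
from h import *
p=read_camera("wrist"); around(p,.561,.3225)
plan(.561,.3225,.12,138.6)
E
```

```text
{'xy': (0.5607, 0.3215), 'mm': (75, 47), 'yaw': 48.2, 'z': 0.0365} mean BGR [117. 124. 122.]
t 60.77 pos [0.5546 0.2906 0.1352] w 0.818 F [ 1.1 -0.3  1.1]
tool axes cols
 [[-0.735 -0.063 -0.675]
 [ 0.677 -0.04  -0.735]
 [ 0.02  -0.997  0.072]]
q6 final deg -109.0
turn about y -0.022 rad = 1 x -0.022
tilt fix first (rx,rz) -0.072 0.02
then shift (after turn) [ 0.0163  0.0152 -0.0282] rows@.055 xz: 1
```

Emit:
jog_arm([
  [0,0,0,-0.072,-0.016,0.02,0.82],
  [0,0,0,0,0,0,0.82],
  [0.015,0.03,-0.028,0,0,0,0.82],
  [0,0.025,0,0,0,0,0.82],
  [0,0.015,0,0,0,0,0.82],
  [0,0,0,0,0,0,0.82],
])

```text
time: 61.52
tool_pos: [0.57, 0.3203, 0.0713]
tcp_rot: [-0.699, -1.802, 1.788]
wrist_force: [0.4, -0.6, -0.4]
width: 0.819
```

```bash
python3 - <<'E'
from h import *
p=read_camera("wrist"); around(p,.561,.322)
plan(.5608,.322,.026,138.4)
E
```

```text
{'xy': (0.5609, 0.3219), 'mm': (76, 48), 'yaw': 48.2, 'z': 0.0365} mean BGR [116. 123. 122.]
t 61.58 pos [0.5707 0.3206 0.0723] w 0.82 F [ 0.3 -0.3 -0.1]
tool axes cols
 [[-0.741  0.012 -0.671]
 [ 0.671  0.005 -0.741]
 [-0.005 -1.    -0.012]]
q6 final deg -109.0
turn about y -0.009 rad = 1 x -0.009
tilt fix first (rx,rz) 0.012 -0.005
then shift (after turn) [0.0083 0.0463 0.0055] rows@.055 xz: 1
```

Emit:
jog_arm([
  [0.008,0,0.0055,0.012,-0.009,-0.005,0.82],
  [0,0.025,0,0,0,0,0.82],
  [0,0.015,0,0,0,0,0.82],
  [0,0,0,0,0,0,0.82],
])

```text
time: 62.08
tool_pos: [0.5626, 0.3232, 0.0361]
tcp_rot: [-0.687, -1.803, 1.797]
wrist_force: [-0.1, -0.5, -0.6]
width: 0.824
```

```bash
python3 - <<'E'
from h import *
plan(.5609,.322,.026,138.4)
E
```

```text
t 62.08 pos [0.5626 0.3232 0.0361] w 0.824 F [-0.1 -0.5 -0.6]
tool axes cols
 [[-0.748  0.004 -0.664]
 [ 0.664  0.002 -0.748]
 [-0.002 -1.    -0.004]]
q6 final deg -109.0
turn about y -0.000 rad = 1 x -0.000
tilt fix first (rx,rz) 0.004 -0.002
then shift (after turn) [0.0005 0.0101 0.002 ] rows@.055 xz: 1
```

Emit:
jog_arm([
  [0,0.008,0.002,0.004,0,-0.002,0.82],
  [0,0,0,0,0,0,0.82],
  [0,0,0,0,0,0,0],
  [0,0,0,0,0,0,0],
  [0,0,0,0,0,0,0],
  [0,0,0,0,0,0,0],
], force=80)

```text
time: 62.82
tool_pos: [0.5625, 0.3223, 0.0301]
tcp_rot: [-0.686, -1.802, 1.797]
wrist_force: [-0.3, -1.0, -1.8]
width: 0.543
```

Emit:
jog_arm([
  [0,-0.045,0,0,0,0,0],
  [0,-0.055,0,0,0,0,0],
  [0,-0.055,0,0,0.165,0,0],
  [0,-0.055,0,0,0.165,0,0],
  [0,-0.04,0,0,0.165,0,0],
  [0,-0.02,0,0,0.165,0,0],
  [0,0,0,0,0.165,0,0],
  [0,0,0,0,0.165,0,0],
  [0,0,0,0,0,0,0],
])

```text
time: 63.95
tool_pos: [0.5596, 0.3206, 0.3044]
tcp_rot: [-1.286, -1.074, 1.082]
wrist_force: [0.4, 0.6, -2.5]
width: 0.54
```

```bash
python3 - <<'E'
from h import *
plan(PF[0],PF[1],.28,81.8)
E
```

```text
t 63.95 pos [0.5596 0.3206 0.3044] w 0.54 F [ 0.4  0.6 -2.5]
tool axes cols
 [[ 0.175 -0.005 -0.985]
 [ 0.985 -0.002  0.175]
 [-0.003 -1.     0.004]]
q6 final deg -92.0
turn about y -0.033 rad = 1 x -0.033
tilt fix first (rx,rz) -0.004 -0.003
then shift (after turn) [-0.4196  0.0244 -0.1328] rows@.055 xz: 9
```

Emit:
jog_arm([
  [0,0,0,-0.004,-0.02,-0.003,0],
  [-0.046,0,-0.015,0,0,0,0],
  [-0.046,0,-0.015,0,0,0,0],
  [-0.046,0,-0.015,0,0,0,0],
  [-0.046,0,-0.015,0,0,0,0],
  [-0.046,0,-0.015,0,0,0,0],
  [-0.046,0,-0.015,0,0,0,0],
  [-0.046,0,-0.015,0,0,0,0],
  [-0.03,0,-0.01,0,0,0,0],
  [0,0,0,0,0,0,0],
])

```text
time: 65.2
tool_pos: [0.6238, -0.0546, 0.2988]
tcp_rot: [-1.261, -1.115, 1.123]
wrist_force: [0.0, 0.1, -2.1]
width: 0.544
```

```bash
python3 - <<'E'
from h import *
plan(PF[0],PF[1],.25,81.8)
E
```

```text
t 65.2 pos [ 0.6238 -0.0546  0.2988] w 0.544 F [ 0.   0.1 -2.1]
tool axes cols
 [[ 0.121 -0.005 -0.993]
 [ 0.993 -0.001  0.121]
 [-0.001 -1.     0.005]]
q6 final deg -92.0
turn about y 0.022 rad = 1 x 0.022
tilt fix first (rx,rz) -0.005 -0.001
then shift (after turn) [-0.0574  0.0488 -0.0158] rows@.055 xz: 2
```

Emit:
jog_arm([
  [0,0,0,-0.005,0.022,0,0],
  [-0.029,0,-0.008,0,0,0,0],
  [-0.028,0,-0.008,0,0,0,0],
  [0,0.03,0,0,0,0,0],
  [0,0.03,0,0,0,0,0],
  [0,0.01,0,0,0,0,0],
  [0,0,0,0,0,0,0],
  [0,0,0,0,0,0,0],
])

```text
time: 66.2
tool_pos: [0.6324, -0.106, 0.229]
tcp_rot: [-1.27, -1.114, 1.109]
wrist_force: [0.1, -0.3, -2.6]
width: 0.543
```

```bash
python3 - <<'E'
from h import *
p=held("white_tin",.076,.048,0)
plan(PF[0],PF[1],.197,81.8)
E
```

```text
t 66.25 pos [ 0.6325 -0.1061  0.2292] w 0.543 F [ 0.4  0.1 -2. ]
tool axes cols
 [[ 0.131  0.004 -0.991]
 [ 0.991  0.001  0.131]
 [ 0.001 -1.    -0.003]]
white_tin 0.79 top z 0.2351 near x -0.0376 -> centre x 0.0004 y [-0.0158  0.03  ] TCP 0.0002 0.0077
t 66.3 pos [ 0.6326 -0.1063  0.2293] w 0.548 F [-0.1 -0.5 -2.3]
tool axes cols
 [[ 0.132  0.004 -0.991]
 [ 0.991  0.001  0.132]
 [ 0.001 -1.    -0.004]]
q6 final deg -92.0
turn about y 0.011 rad = 1 x 0.011
tilt fix first (rx,rz) 0.004 0.001
then shift (after turn) [-0.0075  0.0323  0.0003] rows@.055 xz: 1
```

Emit:
jog_arm([
  [-0.0075,0,0,0.004,0.011,0.001,0],
  [0,0.015,0,0,0,0,0],
  [0,0.008,0,0,0,0,0],
  [0,0,0,0,0,0,0],
  [0,0,0,0,0,0,0],
])

```text
time: 66.92
tool_pos: [0.632, -0.1148, 0.2057]
tcp_rot: [-1.275, -1.103, 1.102]
wrist_force: [-0.1, 0.3, -2.1]
width: 0.542
```

```bash
python3 - <<'E'
from h import *
p=held("white_tin",.076,.048,0)
plan(PF[0],PF[1],.1965,81.8)
E
```

```text
t 66.97 pos [ 0.6319 -0.1148  0.2058] w 0.541 F [-1.  -0.7 -2.2]
tool axes cols
 [[ 0.144  0.001 -0.99 ]
 [ 0.99  -0.     0.144]
 [-0.    -1.    -0.001]]
white_tin 0.81 top z 0.2119 near x -0.0367 -> centre x 0.0013 y [-0.0244  0.0211] TCP 0.0009 -0.001
t 67.03 pos [ 0.6321 -0.1148  0.206 ] w 0.547 F [ 0.1  0.  -2.5]
tool axes cols
 [[ 0.144  0.001 -0.99 ]
 [ 0.99  -0.     0.144]
 [-0.    -1.    -0.001]]
q6 final deg -92.0
turn about y -0.001 rad = 1 x -0.001
tilt fix first (rx,rz) 0.001 -0.0
then shift (after turn) [0.001  0.0095 0.001 ] rows@.055 xz: 1
```

Emit:
jog_arm([
  [0.001,0.005,0.001,0,0,0,0],
  [0,0.004,0,0,0,0,0],
  [0,0,0,0,0,0,0],
  [0,0,0,0,0,0,0],
])

```text
time: 67.53
tool_pos: [0.6315, -0.1134, 0.1969]
tcp_rot: [-1.276, -1.104, 1.102]
wrist_force: [0.3, -0.5, -2.3]
width: 0.541
```

Emit:
jog_arm([
  [0,0,0,0,0,0,0.82],
  [0,0,0,0,0,0,0.82],
  [0,0,0,0,0,0,0.82],
  [0,-0.03,0,0,0,0,0.82],
  [0,-0.04,0,0,0,0,0.9],
  [0,-0.04,0,0,0,0,0.9],
  [0,-0.03,0,0,0,0,0.9],
  [0,0,0,0,0,0,0.9],
])

```text
time: 68.53
tool_pos: [0.6318, -0.1136, 0.343]
tcp_rot: [-1.279, -1.106, 1.1]
wrist_force: [0.1, 0.1, -0.2]
width: 0.906
```

```bash
python3 - <<'E'
from h import *
p=read_camera("wrist"); placedc(p,.185,.22)
t=read_camera("top"); cv2.imwrite("pics/t3.png",t["img"]); look(t,["nutmeg_tin","marker","corkscrew"],1)
plan(.648,.105,.30)
E
```

```text
{'xy': (0.6304, -0.114), 'mm': (75, 47), 'yaw': -8.1, 'z': 0.2026} rel platform mm -0.7 -0.4 yaw err 0.1
nutmeg_tin 0.61 [336. 187.] {'xy': (0.6512, 0.1099), 'mm': (54, 50), 'yaw': 0.0, 'z': 0.0416}
t 68.78 pos [ 0.6293 -0.1131  0.3366] w 0.9 F [-0.  -0.5 -0.9]
tool axes cols
 [[ 0.144 -0.005 -0.99 ]
 [ 0.99   0.001  0.144]
 [ 0.    -1.     0.005]]
turn about y -0.000 rad = 0 x -0.000
tilt fix first (rx,rz) -0.005 0.0
then shift (after turn) [0.2185 0.0366 0.0128] rows@.055 xz: 4
```

View pics/t3.png

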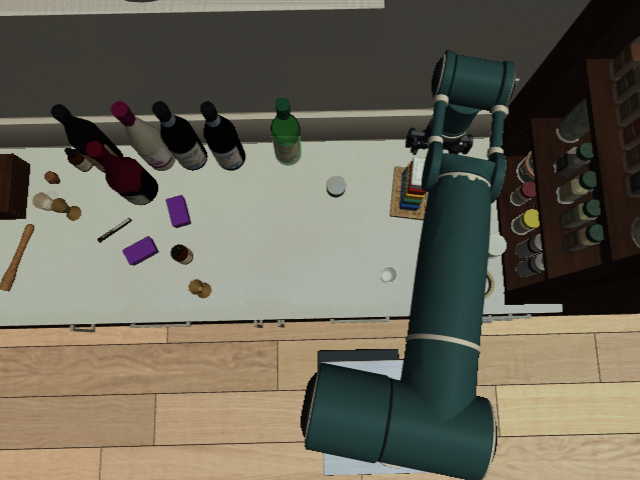

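Emit:
jog_arm([
  [0.045,0,0.003,-0.005,0,0,0.95],
  [0.045,0,0.003,0,0,0,0.95],
  [0.045,0,0.003,0,0,0,0.95],
  [0.04,0.02,0.002,0,0,0,0.95],
  [0.03,0.04,0,0,0,0,0.95],
  [0,0.055,0,0,0,0,0.95],
  [0,0.055,0,0,0,0,0.95],
  [0,0.03,0,0,0,0,0.95],
  [0,0,0,0,0,0,0.95],
  [0,0,0,0,0,0,0.95],
])

```text
time: 70.03
tool_pos: [0.639, 0.0976, 0.1149]
tcp_rot: [-1.26, -1.085, 1.114]
wrist_force: [0.1, -0.2, 0.2]
width: 0.949
```

```bash
python3 - <<'E'
from h import *
p=read_camera("wrist"); around(p,.65,.106,r=.05); look(p,["nutmeg_tin"])
plan(.65,.106,.12,81.8)
E
```

```text
{'xy': (0.6505, 0.1035), 'mm': (54, 54), 'yaw': -90.0, 'z': 0.0369} mean BGR [94. 99. 97.]
nutmeg_tin 0.49 [ 40. 278.] {'xy': (0.6355, -0.079), 'mm': (154, 39), 'yaw': -11.3, 'z': 0.0128}
t 70.12 pos [0.6395 0.0976 0.1158] w 0.943 F [-0.  -0.6  0.3]
tool axes cols
 [[ 0.144 -0.021 -0.989]
 [ 0.99  -0.001  0.144]
 [-0.004 -1.     0.021]]
q6 final deg -73.0
turn about y -0.002 rad = 1 x -0.002
tilt fix first (rx,rz) -0.021 -0.004
then shift (after turn) [ 0.0098 -0.0042 -0.0092] rows@.055 xz: 1
```

Emit:
jog_arm([
  [0,0,0,-0.021,0,-0.004,0.95],
  [0.007,0.01,-0.01,0,0,0,0.95],
  [0,0.03,0,0,0,0,0.95],
  [0,0.01,0,0,0,0,0.95],
  [0,0,0,0,0,0,0.95],
])

```text
time: 70.75
tool_pos: [0.6573, 0.1044, 0.0706]
tcp_rot: [-1.283, -1.113, 1.092]
wrist_force: [0.4, 0.5, 0.5]
width: 0.95
```

```bash
python3 - <<'E'
from h import *
p=read_camera("wrist"); around(p,.65,.104,r=.045)
plan(.6505,.1037,.026,81.8)
E
```

```text
{'xy': (0.6507, 0.1036), 'mm': (55, 54), 'yaw': 0.0, 'z': 0.0368} mean BGR [ 95. 100.  98.]
t 70.8 pos [0.6574 0.1044 0.071 ] w 0.945 F [-0.2  1.5 -0.2]
tool axes cols
 [[ 0.145  0.015 -0.989]
 [ 0.989  0.002  0.145]
 [ 0.004 -1.    -0.015]]
q6 final deg -73.0
turn about y -0.002 rad = 1 x -0.002
tilt fix first (rx,rz) 0.015 0.004
then shift (after turn) [-0.0017  0.045   0.0067] rows@.055 xz: 1
```

Emit:
jog_arm([
  [-0.0015,0,0.0067,0.015,0,0.004,0.95],
  [0,0.02,0,0,0,0,0.95],
  [0,0.02,0,0,0,0,0.95],
  [0,0,0,0,0,0,0.95],
  [0,0,0,0,0,0,0.95],
])

```text
time: 71.42
tool_pos: [0.651, 0.104, 0.0294]
tcp_rot: [-1.274, -1.102, 1.101]
wrist_force: [-0.3, -0.1, 0.4]
width: 0.951
```

```bash
python3 - <<'E'
from h import *
plan(.6506,.1037,.026,81.8)
E
```

```text
t 71.42 pos [0.651  0.104  0.0294] w 0.951 F [-0.3 -0.1  0.4]
tool axes cols
 [[ 0.145  0.    -0.989]
 [ 0.989  0.001  0.145]
 [ 0.001 -1.    -0.   ]]
q6 final deg -73.0
turn about y -0.002 rad = 1 x -0.002
tilt fix first (rx,rz) 0.0 0.001
then shift (after turn) [-0.0003  0.0034  0.0003] rows@.055 xz: 1
```

Emit:
jog_arm([
  [0,0,0,0,0,0,0],
  [0,0,0,0,0,0,0],
  [0,0,0,0,0,0,0],
  [0,0,0,0,0,0,0],
], force=80)

```text
time: 71.92
tool_pos: [0.6523, 0.1041, 0.0313]
tcp_rot: [-1.276, -1.104, 1.099]
wrist_force: [-0.4, 0.4, -1.4]
width: 0.617
```

Emit:
jog_arm([
  [0,-0.04,0,0,0,0,0],
  [0,-0.055,0,0,0,0,0],
  [0,-0.055,0,0,0,0,0],
  [0,-0.055,0,0,0,0,0],
  [0,-0.05,0,0,0,0,0],
  [0,-0.03,0,0,0,0,0],
  [0,0,0,0,0,0,0],
  [0,0,0,0,0,0,0],
])

```text
time: 72.92
tool_pos: [0.6485, 0.1036, 0.3191]
tcp_rot: [-1.27, -1.097, 1.105]
wrist_force: [0.0, 0.7, -2.8]
width: 0.619
```

```bash
python3 - <<'E'
from h import *
plan(PF[0],PF[1],.30,81.8)
E
```

```text
t 72.92 pos [0.6485 0.1036 0.3191] w 0.619 F [ 0.   0.7 -2.8]
tool axes cols
 [[ 0.145 -0.006 -0.989]
 [ 0.989 -0.     0.145]
 [-0.001 -1.     0.006]]
q6 final deg -92.0
turn about y -0.002 rad = 1 x -0.002
tilt fix first (rx,rz) -0.006 -0.001
then shift (after turn) [-0.2175  0.0191 -0.0139] rows@.055 xz: 4
```

Emit:
jog_arm([
  [-0.045,0,-0.003,-0.006,0,0,0],
  [-0.045,0,-0.003,0,0,0,0],
  [-0.045,0,-0.003,0,0,0,0],
  [-0.045,0,-0.003,0,0,0,0],
  [-0.025,0,-0.002,0,0,0,0],
  [0,0,0,0,0,0,0],
  [0,0,0,0,0,0,0],
])

```text
time: 73.8
tool_pos: [0.6246, -0.1049, 0.297]
tcp_rot: [-1.249, -1.081, 1.117]
wrist_force: [-0.0, 1.1, -1.8]
width: 0.617
```

```bash
python3 - <<'E'
from h import *
p=held("nutmeg_tin",.057,.057,0)
plan(PF[0],PF[1],.237,81.8)
E
```

```text
t 73.85 pos [ 0.6246 -0.1048  0.2969] w 0.618 F [ 0.  -1.1 -1.8]
tool axes cols
 [[ 0.142 -0.032 -0.989]
 [ 0.99   0.003  0.142]
 [-0.001 -0.999  0.032]]
nutmeg_tin 0.84 top z 0.3032 near x -0.0351 -> centre x -0.0066 y [-0.018   0.0324] TCP -0.0078 0.0079
t 73.9 pos [ 0.6248 -0.1045  0.2976] w 0.616 F [ 0.3  0.3 -0.8]
tool axes cols
 [[ 0.142 -0.031 -0.989]
 [ 0.99   0.003  0.142]
 [-0.001 -1.     0.031]]
q6 final deg -92.0
turn about y 0.001 rad = 1 x 0.001
tilt fix first (rx,rz) -0.031 -0.001
then shift (after turn) [-0.0082  0.0606 -0.0076] rows@.055 xz: 1
```

Emit:
jog_arm([
  [0,0,0,-0.031,0,0,0],
  [0,0,0,0,0,0,0],
  [-0.008,0.015,-0.005,0,0,0,0],
  [0,0.015,0,0,0,0,0],
  [0,0.01,0,0,0,0,0],
  [0,0,0,0,0,0,0],
  [0,0,0,0,0,0,0],
])

```text
time: 74.78
tool_pos: [0.6289, -0.1112, 0.2537]
tcp_rot: [-1.273, -1.106, 1.106]
wrist_force: [-0.0, -0.8, -1.9]
width: 0.619
```

```bash
python3 - <<'E'
from h import *
p=held("nutmeg_tin",.057,.057,0)
plan(PF[0],PF[1],.236,81.8)
E
```

```text
t 74.83 pos [ 0.6288 -0.1112  0.2536] w 0.615 F [-0.8  0.4 -1.4]
tool axes cols
 [[ 0.138  0.001 -0.99 ]
 [ 0.99  -0.001  0.138]
 [-0.001 -1.    -0.001]]
nutmeg_tin 0.66 top z 0.2597 near x -0.0301 -> centre x -0.0016 y [-0.0237  0.0265] TCP -0.0027 0.0021
t 74.88 pos [ 0.6289 -0.1112  0.254 ] w 0.62 F [ 0.4  0.5 -1.3]
tool axes cols
 [[ 0.138  0.001 -0.99 ]
 [ 0.99  -0.001  0.138]
 [-0.001 -1.    -0.001]]
q6 final deg -92.0
turn about y 0.004 rad = 1 x 0.004
tilt fix first (rx,rz) 0.001 -0.001
then shift (after turn) [-0.0022  0.018  -0.0026] rows@.055 xz: 1
```

Emit:
jog_arm([
  [-0.002,0.006,-0.002,0,0,0,0],
  [0,0.006,0,0,0,0,0],
  [0,0.004,0,0,0,0,0],
  [0,0,0,0,0,0,0],
  [0,0,0,0,0,0,0],
])

```text
time: 75.5
tool_pos: [0.6313, -0.1137, 0.2378]
tcp_rot: [-1.275, -1.108, 1.106]
wrist_force: [0.3, 0.3, -1.8]
width: 0.618
```

Emit:
jog_arm([
  [0,0.0018,0,0,0,0,0],
  [0,0,0,0,0,0,0],
  [0,0,0,0,0,0,0.9],
  [0,0,0,0,0,0,0.9],
  [0,0,0,0,0,0,0.9],
  [0,-0.03,0,0,0,0,0.9],
  [0,-0.04,0,0,0,0,0.9],
  [0,-0.04,0,0,0,0,0.9],
  [0,-0.02,0,0,0,0,0.9],
  [0,0,0,0,0,0,0.9],
])

```text
time: 76.75
tool_pos: [0.631, -0.1135, 0.3701]
tcp_rot: [-1.275, -1.108, 1.105]
wrist_force: [-0.1, 0.1, -0.5]
width: 0.899
```

```bash
python3 - <<'E'
from h import *
p=read_camera("wrist"); placedc(p,.225,.26); tool()
P=cloud(p); a=np.radians(-8.2); X=np.array([np.cos(a),np.sin(a)]); Y=np.array([-np.sin(a),np.cos(a)]); C=X*.641-Y*.0885
for t in("marker","corkscrew"):
    for d in spotter.masks_of(p,t)[:1]:
        q=P[d["mask"]]; q=q[(q[:,2]>.006)&(q[:,2]<.05)]; print(t,d["p"],d["location"],np.percentile((q[:,:2]-C)@X,[3,97]).round(3),np.percentile((q[:,:2]-C)@Y,[3,97]).round(3),np.percentile(q[:,2],[50,95]).round(3))
s=read_camera("scene"); cv2.imwrite("pics/fin.png",np.vstack([cv2.resize(p["img"],(400,300)),cv2.resize(s["img"][130:280,260:460],(400,300),interpolation=cv2.INTER_CUBIC)]))
E
```

```text
{'xy': (0.6308, -0.1142), 'mm': (54, 54), 'yaw': -90.0, 'z': 0.2409} rel platform mm -0.3 -0.6 yaw err -81.8
t 76.8 pos [ 0.6306 -0.1134  0.3688] w 0.896 F [ 0.4  0.9 -0.2]
tool axes cols
 [[ 0.138  0.002 -0.99 ]
 [ 0.99  -0.001  0.138]
 [-0.001 -1.    -0.002]]
marker 0.8 [231.1, 179.6] [-0.06   0.065] [-0.044 -0.025] [0.014 0.016]
corkscrew 0.71 [193.8, 166.4] [-0.062  0.042] [-0.088 -0.076] [0.013 0.018]
```

View pics/fin.png

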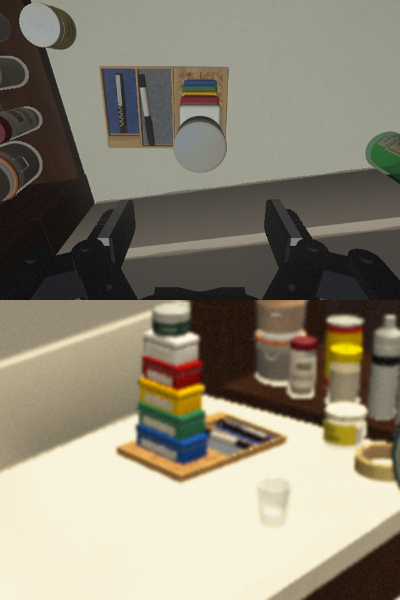

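```bash
python3 - <<'E'
from h import *
p=read_camera("wrist"); P=cloud(p); a=np.radians(-8.2); X=np.array([np.cos(a),np.sin(a)]); Y=np.array([-np.sin(a),np.cos(a)]); C=X*.641-Y*.0885
m=spotter.masks_of(p,"marker")[0]["mask"]; q=P[m]; q=q[(q[:,2]>.006)&(q[:,2]<.05)]; x=(q[:,:2]-C)@X; y=(q[:,:2]-C)@Y
for lo in np.arange(-.075,.08,.015):
    k=(x>lo)&(x<lo+.015)
    if k.sum()>5: print(lo.round(3),k.sum(),"y",np.median(y[k]).round(4),"top z",np.percentile(q[k,2],90).round(4))
print("x range",x.min(),x.max())
cv2.imwrite("pics/fin2.png",cv2.resize(p["img"][95:245,150:350],(800,600),interpolation=cv2.INTER_CUBIC))
E
```

```text
-0.075 37 y -0.0398 top z 0.0149
-0.06 145 y -0.0387 top z 0.0147
-0.045 159 y -0.0374 top z 0.0152
-0.03 148 y -0.0359 top z 0.0157
-0.015 134 y -0.0346 top z 0.0155
0.0 138 y -0.0336 top z 0.0151
0.015 135 y -0.0322 top z 0.0152
0.03 134 y -0.0313 top z 0.0155
0.045 132 y -0.0299 top z 0.0156
0.06 79 y -0.0285 top z 0.0148
x range -0.06412849535981228 0.07069302386955909
```

View pics/fin2.png

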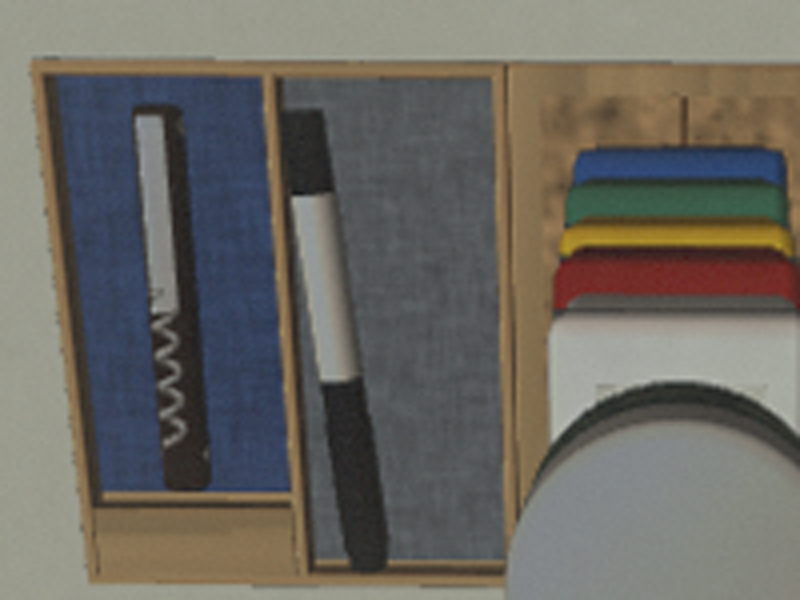

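The marker was knocked to one side of its bay. It still lies flat and is well inside the limits: x about +3 mm, y about −17 mm, about 5° off lengthwise. I'm leaving it and handing in.

```bash
python3 - <<'E'
from workcell import bot
print(bot.finish_job())
E
```

```text
the job is handed in; nothing more can be done
None
```

I packed the caddy and handed it in at about 77 s of the 210 s. The marker is in the grey bay, the corkscrew that lay near the tins is in the blue bay, and all six tins stand in one column on the platform. From the bottom up they are blue, green, yellow, red, white and the round nutmeg tin. No verdict comes back on hand-in.

- **Column:** checked with the wrist camera after each placing, every tin was within about 1.5 mm of the platform centre. The oblong tins were within 0.5° of square.
- **Corkscrew:** lies flat and lengthwise, centred in its bay to within a few mm.
- **Marker:** I placed it centred, but the final check found it had been knocked aside. It lies level on the bay floor, about 17 mm off-centre sideways (limit 30 mm), 3 mm lengthwise (limit 12 mm) and about 5° off (limit about 26°), so I left it.
- **Bystanders:** the jar, glass, jigger and bottle looked undisturbed in my last camera pictures. The tape was half hidden by the arm in the top view, but what showed of it was in place. I did not measure any of them again.
- **Disagreements between checks:**
  - The top and wrist cameras differed by about 4–5 mm in y and z; I went by the wrist camera.
  - The top camera's one column reading (13 mm off) was partly hidden by the arm, so I set it aside.
  - The networks sometimes named the purple tins as the red one or missed tins, so I confirmed those by shape, position and colour.

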